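# Load the studio marker stand by way of the slanted rest

## Task

Turn the marker stand's shutter until its windows line up with the sockets and leave it open. Then take the paint markers that are there one at a time, lightest first (yellow, then red, then blue): lay each on the slanted rest with its black cap down against the ledge and let go, so that you can take a fresh grip on the overhanging tail end, then plug it cap down, upright and fully home, into the socket with the tab of its own colour. Do not push about or tip the jar, the cup or the eraser.

Things in the scene. Friction and masses are not known exactly. Their poses are not given: they have to be found in the camera images.
- shutter (a joint): Shutter on top of the stand: aluminium plate 150 mm square, 6 mm thick, turning about the stand's vertical centre line; stays where left (0.1 N m friction, no spring, no stop at 0). Rad, growing anticlockwise from above: 0 = plate square on the block, its three 36 mm square windows over the sockets (open); -0.5 to -0.95 = sockets covered. Travel -1.1 to 0.35.
- shutter_grip (a point): Point to grip, on the turning axis inside the shutter's black bar handle, 24 mm over the plate's top. The bar is 60 long, 16 wide, 32 mm high (from 6 to 38 mm over the plate's top, on a neck). The point's x axis runs along the bar and turns with the shutter; at joint value 0 it is parallel to the stand's x axis.
- stand: Fixed birch block 200 x 200 x 55 mm high, origin at the centre of its underside, z up. Square sockets in its top at (x, y) mm: yellow (0, 50), red (-45, -38), blue (45, -38), each marked by a tab of its colour on the block's nearest y edge and side face. The shutter lies just above the block: plate top 62 mm, top of its bar handle 100 mm above the bench.
- rest: Fixed wooden rest for one marker. Origin at its underside below the foot of the slope, z up; the slope climbs along +x at 45 degrees. Board 92 mm up the slope, 72 wide (along y). At its foot a ledge stands 18 mm out square to the slope; from 2 to 42 mm up, two cheeks 12 mm high, 33 mm apart; above that the sides are open for fingers. A marker overhangs the upper end by 58 mm, free all round.
- rest_foot (a point): Point in the middle of the slope's surface where it meets the ledge, 22 mm above the bench; axes as rest.
- marker_yellow: Jumbo square paint marker, yellow barrel, 150 mm long, about 90 g. Origin at its middle on its long axis; x axis along it, towards the black cap. From the tail: barrel 26 mm square, 94 long (white band by the tail), black cap 24 mm square, 50 long, nose 18 mm square, 6 long. Starts lying flat on the bench. May be absent.
- cap_yellow (a point): Centre of the end face of the yellow marker's black cap, 75 mm from its middle. Absent with the marker.
- socket_yellow (a point): Centre of the mouth of the square socket with the yellow tab, at the top of the birch block (55 mm above the bench). 27 mm square with a 3 mm chamfer round the mouth, 45 mm deep, sides along the stand's x and y (point axes as the stand's). Once a marker is home the end of its cap is 45 mm below this point.
- marker_red: Jumbo square paint marker, red barrel, 150 mm long, about 90 g. Origin at its middle on its long axis; x axis along it, towards the black cap. From the tail: barrel 26 mm square, 94 long (white band by the tail), black cap 24 mm square, 50 long, nose 18 mm square, 6 long. Starts lying flat on the bench. May be absent.
- cap_red (a point): Centre of the end face of the red marker's black cap, 75 mm from its middle. Absent with the marker.
- socket_red (a point): Centre of the mouth of the square socket with the red tab, at the top of the birch block (55 mm above the bench). 27 mm square with a 3 mm chamfer round the mouth, 45 mm deep, sides along the stand's x and y (point axes as the stand's). Once a marker is home the end of its cap is 45 mm below this point.
- marker_blue: Jumbo square paint marker, blue barrel, 150 mm long, about 90 g. Origin at its middle on its long axis; x axis along it, towards the black cap. From the tail: barrel 26 mm square, 94 long (white band by the tail), black cap 24 mm square, 50 long, nose 18 mm square, 6 long. Starts lying flat on the bench. May be absent.
- cap_blue (a point): Centre of the end face of the blue marker's black cap, 75 mm from its middle. Absent with the marker.
- socket_blue (a point): Centre of the mouth of the square socket with the blue tab, at the top of the birch block (55 mm above the bench). 27 mm square with a 3 mm chamfer round the mouth, 45 mm deep, sides along the stand's x and y (point axes as the stand's). Once a marker is home the end of its cap is 45 mm below this point.
- jar: Paint jar, 64 mm across, 90 mm high, origin at its underside. Bystander.
- cup: Green water cup, 72 mm across, 80 mm high, origin at its underside. Bystander.
- eraser: Grey eraser block 60 x 42 x 22 mm, origin at its underside. Bystander.
Not all that is in view belongs to the job. There is more than one size of the marker_red; the one meant has the size given above.

How it is judged:
By the outcome, as a careful person would: the job done as asked, in the order asked, and still so for the second after the job is handed in, with the robot touching nothing.
Of marker_yellow, marker_red, marker_blue only 2 to 3 are there at a start; the rules pass over those that are not, and their reading is None.
At some moment in a run one of marker_yellow, marker_red, marker_blue may be knocked a few centimetres aside while the robot is not near it.
It also fails if it takes over 210 s, if anything falls off the work surface, if the arm or the gripper's body presses on something with over 40 N, if the wrist force passes 120 N, or if a joint passes its speed limit or range.

## Robot

A 6-joint arm with a two-finger parallel gripper is mounted at the origin on the work surface. World frame = base frame: x ahead of the robot, y to its left, z up, the work surface at z = 0. Lengths are in mm, angles in rad, forces in N, time in s.
With the tool pointing down it reaches from about 275 to 750 mm from the base axis. Payload 10.2 kg.
Tool frame: the origin (TCP) lies midway between the tips of the shut fingers; the grasp point (between the pads) lies 19 mm behind it (ctrl.grasp_offset is the distance from the TCP to the grasp point, in mm); z points along the fingers, y is the line along which they close (so a half turn about z gives the same grasp; the last joint's range is limited). The gripper opens to 85 mm and grips with 20 to 120 N. Pads are 22 mm wide; open, the fingers measure 114 mm over their backs; the gripper's body (76 mm by 85 mm) begins 54 mm behind the grasp point. The pads swing forward as they close: fully open they stand 13 mm farther back than shut.
Start: joints at [1.095, 0.313, 1.498, -0, 1.331, -0.223], TCP at [131.324, 508.316, 231.294] pointing down, gripper open.
Joint ranges: [-2.94, 2.94], [-0.97, 2.17], [0.19, 2.56], [-1.23, 4.37], [0.02, 3.11], [-2.88, 2.88]. Speed limits (rad/s): [2.39, 2.39, 3.01, 3.14, 3.14, 3.14].

## Interface

Orientations are given as a unit quaternion [w, x, y, z].
In Python, from rig import ctrl, viewer, models gives the robot as it stands. The module is installed in compiled form; this text tells all that it offers.
- The arm moves only by the shell command python3 -m pendant 'ROWS' [OPENING] [FORCE]. ROWS is text: rows parted by semicolons, each of 4 numbers parted by spaces: the shift along the tool's x, y, z in m, then the turn about the tool's z in rad. In form: x y z yaw; .... A call has 1 to 10 rows; each row shifts and turns the commanded pose from where the row before left it, along the tool's axes as they then stand; what a row does not reach is not made up. A row lasts 1/8 s, in which the tool goes at most 62.5 mm and 10.7 degrees, less where a joint would pass 70% of its speed; a pose out of reach is approached as far as the arm can. A call is refused whole if a number of a shift passes 0.0625 or a number of a turn 0.188, either way. A call with a gripper value outside its range is refused whole. OPENING is the opening, from 0 (shut) to 1 (fully open), set as the call begins (- or left out, the last holds). The fingers move at their own pace and stop on an object; FORCE is the grip in N (left out, the last holds). Time passes only in rows, so rows that do not move let the fingers close. It gives the time, the measured TCP pose, the force, the opening and the grip force at its end, in the units of the state.
- ctrl.sense(): the state, without advancing time (a new reading comes with each control period).
- viewer.capture(name): name is "scene" or "top" or "wrist"; returns a dict with "color" (420x560x3 uint8, red, green, blue), "vertical_fov" (degrees; the focal length in pixels is half the picture's height over the tangent of half this angle, whatever the lens; pixels are square), "cx", "cy" (the principal point, pixels), "pose" (4x4, takes a point from camera to world coordinates). Camera axes: x right, y down, z forward; pixel columns grow to the right and rows downward; lengths in mm; the calibration is good to about 2 mm. A picture is of the moment at which its call begins. There is no depth.
- ctrl.finish_job(): hands the job in; it is judged then, once.
Trained networks look in the newest picture that a camera, given by its name, has taken for a name from the list of things; names that differ only in an ending like _2 or _b are one class to them, and where a whole thing is asked for, a point or a joint stands for the part that bears it (a point fixed in the world has none). Each returns a list of dicts, best first, with "p" (0 to 1); they miss things now and then, are a little off and sometimes report something else, mostly with a low value. They report only what shows in the picture. A call takes as long as a camera call. They do not tell look-alikes from the thing itself.
- models.boxes_of(camera, query): "at" ([x, y, z] in mm, in world coordinates, good to about 4 mm: the middle of the surface that is visible of it).
The state is a dict: "time_s": time; "joints": joint angles; "dq": joint speeds; "tau": joint torques, N m; "eef_pos": TCP position; "ee_rot": TCP orientation; "force": force on the tool from outside, world axes, zero at the start; "wrist_torque": the same for the moment, N m; "grip_width": opening from 0.0 (shut) to 1.0 (fully open); "grip_force": force on a finger pad.
Only numpy, scipy, OpenCV 4.12 (cv2) and the standard library are available. Lean on these libraries where they do the work, as an engineer would, in place of code of your own. Each camera call takes 0.05 s, during which the arm holds its last target. There are 200 camera calls.

## Working session

There is one attempt and no reset: what is moved stays moved. The work goes in short steps, Python scripts to look and compute and a shell command to move; the robot and the scene stay as the last step left them, time stands still between calls to the robot, and variables do not carry over. Pictures are saved under pics/ and viewed, at most 14 in all, crops included, and the job is handed in when it is done.

```bash
mkdir -p pics; ls; cat > h.py <<'E'
import numpy as np, cv2
from rig import ctrl, viewer, models
def cap(n,f=None):
    c=viewer.capture(n)
    if f: cv2.imwrite('pics/'+f+'.png',c['color'][:,:,::-1])
    return c
def K(c):
    f=c['color'].shape[0]/2/np.tan(np.radians(c['vertical_fov'])/2); return f
def ray(c,u,v,z):
    f=K(c);P=np.array(c['pose']);d=P[:3,:3]@[(u-c['cx'])/f,(v-c['cy'])/f,1];o=P[:3,3]
    return o+d*(z-o[2])/d[2]
def proj(c,p):
    P=np.array(c['pose']);q=P[:3,:3].T@(np.array(p)-P[:3,3]);f=K(c);return np.array([f*q[0]/q[2]+c['cx'],f*q[1]/q[2]+c['cy']])
E
python3 - <<'E'
from h import *
import pickle
np.set_printoptions(precision=1,suppress=True)
print(ctrl.sense())
print(ctrl.grasp_offset)
for n in("scene","top","wrist"):
    c=cap(n,n+'0'); pickle.dump(c,open(n+'0.pkl','wb')); print(n,c['vertical_fov'],c['cx'],c['cy'],np.array(c['pose']).round(2).tolist())
    for q in("stand","shutter","rest","marker_yellow","marker_red","marker_blue","cap_yellow","cap_red","cap_blue","jar","cup","eraser"):
        print(q,[(np.round(b['at']).tolist(),round(b['p'],2)) for b in models.boxes_of(n,q)])
E
```

```text
pics
{'time_s': 0.0, 'joints': array([ 1.1,  0.3,  1.5, -0. ,  1.3, -0.2]), 'dq': array([ 0.,  0., -0.,  0.,  0.,  0.]), 'tau': array([ -0. , -41.2, -26. ,  -0. ,   0. ,   0. ]), 'eef_pos': array([131.2, 508.1, 230.7]), 'ee_rot': array([-0. ,  0.1,  1. , -0. ]), 'force': array([-0.4,  0.4, -0.3]), 'wrist_torque': array([-0., -0., -0.]), 'grip_force': 0.0, 'grip_width': 1.003274882640025}
18.700000000000003
scene 45.866059793698334 279.2228508700824 209.16637072976303 [[-0.88, 0.29, -0.37, 1033.03], [0.47, 0.51, -0.72, 972.5], [-0.01, -0.81, -0.59, 792.94], [0.0, 0.0, 0.0, 1.0]]
stand [([544.0, -237.0, 50.0], 0.93)]
shutter [([541.0, -285.0, 64.0], 0.97)]
rest [([505.0, 30.0, 20.0], 0.72)]
marker_yellow [([399.0, 321.0, 27.0], 0.83)]
marker_red [([609.0, 147.0, 12.0], 0.87), ([609.0, 322.0, 24.0], 0.82), ([397.0, 545.0, 14.0], 0.68)]
marker_blue [([498.0, 326.0, 23.0], 0.56), ([507.0, 32.0, 18.0], 0.35), ([657.0, -10.0, 22.0], 0.35)]
cap_yellow [([397.0, 328.0, 26.0], 0.92), ([507.0, 30.0, 19.0], 0.32)]
cap_red [([612.0, 322.0, 23.0], 0.75), ([608.0, 144.0, 14.0], 0.69), ([399.0, 549.
[... 820 characters left out ...]
.0, 16.0], 0.49)]
cap_blue [([491.0, 310.0, 28.0], 0.61), ([390.0, 309.0, 24.0], 0.52)]
jar [([741.0, 79.0, 86.0], 0.9), ([390.0, 312.0, 26.0], 0.33), ([531.0, -294.0, 68.0], 0.31)]
cup [([759.0, -103.0, 42.0], 0.69)]
eraser [([651.0, -21.0, 20.0], 0.72)]
wrist 59.66470063220702 268.54685459359575 211.8006235130567 [[0.25, 0.92, 0.31, 52.62], [0.97, -0.24, -0.08, 528.61], [-0.0, 0.32, -0.95, 374.17], [0.0, 0.0, 0.0, 1.0]]
stand []
shutter []
rest []
marker_yellow [([388.0, 330.0, 14.0], 0.92)]
marker_red [([386.0, 330.0, 14.0], 0.53)]
marker_blue []
cap_yellow [([384.0, 335.0, 13.0], 0.65)]
cap_red [([386.0, 545.0, 19.0], 0.78)]
cap_blue [([388.0, 332.0, 13.0], 0.17)]
jar []
cup []
eraser []
```

View pics/top0.png

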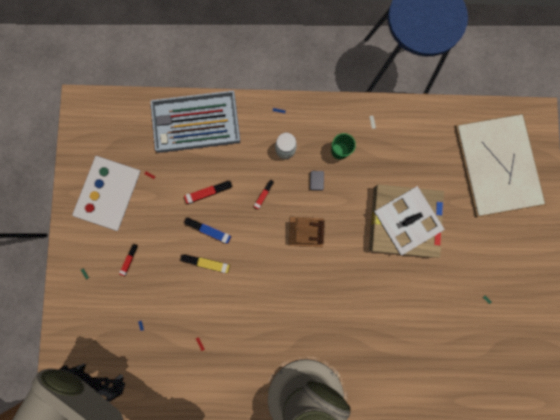

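View pics/scene0.png

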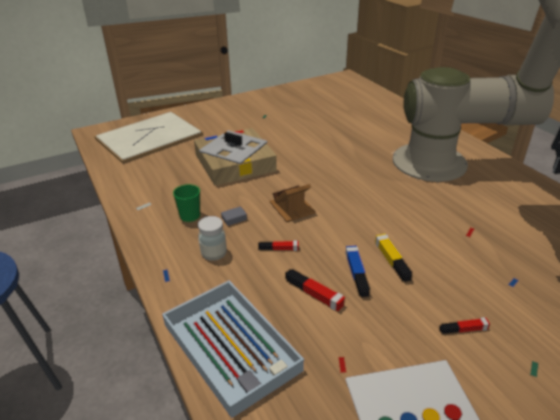

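```bash
python3 - <<'E'
import cv2,numpy as np
t=cv2.imread('pics/top0.png');s=cv2.imread('pics/scene0.png')
def z(i,x,y,w,h):return cv2.resize(i[y:y+h,x:x+w],(400,300),interpolation=cv2.INTER_CUBIC)
cv2.imwrite('pics/z0.png',np.vstack([np.hstack([z(t,272,206,67,50),z(t,358,180,100,75)]),np.hstack([z(s,255,170,67,50),z(t,170,175,133,100)])]))
E
```

```text
(no output)
```

View pics/z0.png

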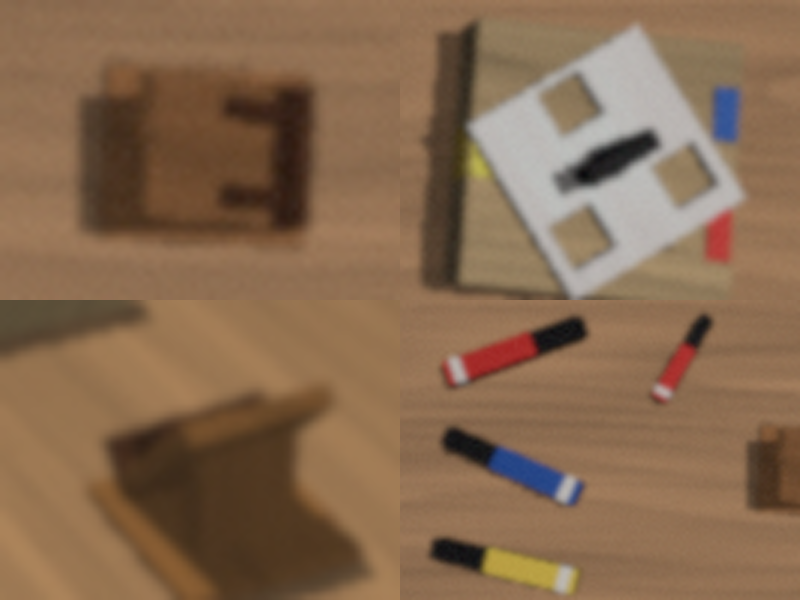

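```bash
cat >> h.py <<'E'
from scipy.spatial.transform import Rotation as Ro
def tool(s=None):
    s=s or ctrl.sense(); q=s['ee_rot']; R=Ro.from_quat([q[1],q[2],q[3],q[0]]).as_matrix()
    return np.array(s['eef_pos']),R
def go(x,y,z,yaxis=None,s=None):
    """shift in tool axes (m) then yaw (rad) to put TCP at x,y,z with tool y along world angle yaxis (deg, mod 180)"""
    p,R=tool(s); d=R.T@(np.array([x,y,z])-p)/1000; w=0
    a=np.degrees(np.arctan2(R[1,1],R[0,1]))
    if yaxis is not None: w=np.radians((yaxis-a+90)%180-90)
    n=int(np.ceil(max(abs(d).max()/.06,abs(w)/.18)))
    print('yang %.1f'%a,'shift',d.round(4),'turn(tool)',round(-w,3),'| rows',n,'each',(d/n).round(4),round(-w/n,4))
E
python3 - <<'E'
from h import *
p,R=tool();print(R.round(3),ctrl.sense()['joints'])
go(450,-270,300)
E
```

```text
[[-0.968  0.25  -0.   ]
 [ 0.25   0.968  0.   ]
 [ 0.     0.    -1.   ]] [ 1.09461073e+00  3.12878891e-01  1.49769844e+00  4.33402169e-05
  1.33099314e+00 -2.23378717e-01]
yang 75.5 shift [-0.5032 -0.6739 -0.0687] turn(tool) 0 | rows 12 each [-0.0419 -0.0562 -0.0057] 0.0
```

```bash
python3 -m pendant '-0.044 -0.056 -0.006 0; -0.044 -0.056 -0.006 0; -0.044 -0.056 -0.006 0; -0.044 -0.056 -0.006 0; -0.044 -0.056 -0.006 0; -0.044 -0.056 -0.006 0; -0.044 -0.056 0 0; -0.044 -0.056 0 0; -0.044 -0.056 0 0; -0.044 -0.056 0 0' 1 
python3 -m pendant '-0.048 -0.056 0 0.18; 0 -0.0560 0 0.18; 0 -0.05 0 0.18; 0 0 0 0.18; 0 0 0 0.14; 0 0 0 0'
python3 - <<'E'
from h import *
go(530,-285,290,26)
E
```

```text
time_s: 3.2
eef_pos: [382.2, -65.1, 263.1]
ee_rot: [0.001, 0.126, 0.992, -0.0]
force: [0.1, 0.6, 0.5]
grip_width: 1.0
grip_force: 0.0
time_s: 3.95
eef_pos: [357.0, -210.8, 262.8]
ee_rot: [0.0, 0.528, 0.849, -0.0]
force: [0.2, 0.4, 0.1]
grip_width: 1.001
grip_force: 0.0
yang 26.3 shift [-0.1432  0.1223 -0.0271] turn(tool) 0.005 | rows 3 each [-0.0477  0.0408 -0.009 ] 0.0017
```

```bash
python3 -m pendant '-0.048 0.041 -0.009 0;-0.048 0.041 -0.009 0;-0.048 0.041 -0.009 0;0 0 0 0;0 0 0 0'
python3 - <<'E'
from h import *
import pickle
c=cap('wrist','w1');pickle.dump(c,open('w1.pkl','wb'))
E
```

```text
time_s: 4.58
eef_pos: [527.2, -283.5, 288.8]
ee_rot: [-0.001, 0.527, 0.85, 0.0]
force: [-1.0, 0.6, 0.3]
grip_width: 1.0
grip_force: 0.0
```

View pics/w1.png

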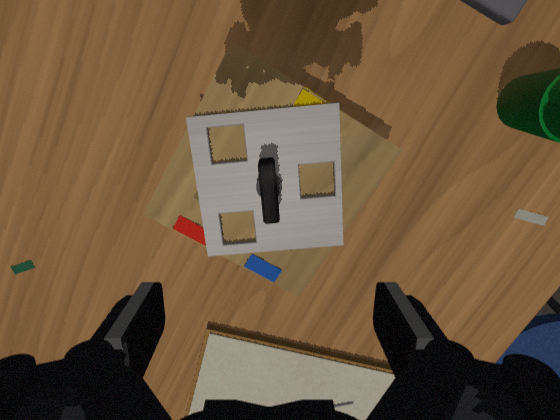

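```bash
python3 - <<'E'
from h import *
import pickle
c=pickle.load(open('w1.pkl','rb'))
g=cv2.cvtColor(c['color'],cv2.COLOR_RGB2GRAY)
hsv=cv2.cvtColor(c['color'],cv2.COLOR_RGB2HSV)
m=((hsv[:,:,1]<40)&(g>110)).astype(np.uint8); m[300:]=0
n,l,st,ce=cv2.connectedComponentsWithStats(m);k=1+np.argmax(st[1:,4])
cn=cv2.findContours((l==k).astype(np.uint8),0,1)[0][0]
r=cv2.boxPoints(cv2.minAreaRect(cn));print(r.round(1).tolist())
q=np.array([ray(c,u,v,62)[:2] for u,v in cv2.approxPolyDP(cv2.convexHull(cn),8,True)[:,0]]);print(q.round(1))
W=np.array([ray(c,u,v,62)[:2] for u,v in cn[:,0]],np.float32)
mr=cv2.minAreaRect(W);print('plate',mr)
for u,v in[(145,212),(399,148),(300,292)]:print('block',ray(c,u,v,55).round(1))
for u,v in[(268,158),(271,223)]:print('bar',ray(c,u,v,100).round(1))
E
```

```text
[[185.8000030517578, 116.69999694824219], [337.8999938964844, 102.30000305175781], [351.29998779296875, 243.39999389648438], [199.10000610351562, 257.79998779296875]]
[[ 556.1 -191.6]
 [ 633.6 -318.5]
 [ 507.3 -395.9]
 [ 429.1 -269.2]]
plate ((531.6680908203125, -293.84478759765625), (149.70263671875, 149.87725830078125), 31.560171127319336)
block [ 426.1 -382.8   55. ]
block [ 635.3 -202.    55. ]
block [ 622.8 -395.2   55. ]
bar [ 516.2 -263.6  100. ]
bar [ 546.7 -318.8  100. ]
```

```bash
python3 - <<'E'
from h import *
go(531.3,-293.5,71,31.6)
E
```

```text
yang 26.3 shift [-0.011  -0.0004  0.2185] turn(tool) -0.092 | rows 4 each [-0.0028 -0.0001  0.0546] -0.023
```

```bash
python3 -m pendant '-0.003 0 0.05 -0.023;-0.003 0 0.05 -0.023;-0.003 0 0.05 -0.023;-0.002 0 0.05 -0.023;0 0 0.0185 0;0 0 0 0' 1 40
python3 -m pendant '0 0 0 0;0 0 0 0;0 0 0 0;0 0 0 0;0 0 0 0;0 0 0 0' 0 40
python3 -c "
from h import *
go(531.3,-293.5,71,86.4);print(ctrl.sense()['force'])"
```

```text
time_s: 5.38
eef_pos: [532.4, -293.6, 71.5]
ee_rot: [-0.0, 0.489, 0.873, 0.0]
force: [0.2, -0.0, 0.6]
grip_width: 1.0
grip_force: 0.0
time_s: 6.12
eef_pos: [532.5, -294.2, 71.7]
ee_rot: [0.0, 0.488, 0.873, -0.001]
force: [-4.5, -0.8, 5.9]
grip_width: 0.259
grip_force: 38.9
yang 31.5 shift [ 0.0012 -0.0006  0.0007] turn(tool) -0.958 | rows 6 each [ 0.0002 -0.0001  0.0001] -0.1596
[-4.51523646 -0.84387329  5.92072125]
```

```bash
python3 -m pendant '0 0 0 -0.137;0 0 0 -0.137;0 0 0 -0.137;0 0 0 -0.137;0 0 0 -0.137;0 0 0 -0.137;0 0 0 -0.136;0 0 0 0;0 0 0 0'
python3 -m pendant '0 0 0 0;0 0 0 0;0 0 0 0;0 0 0 0' 1
python3 -m pendant '0 0 -0.055 0;0 0 -0.055 0;0 0 -0.055 0;0 0 -0.055 0;0 0 0 0;0 0 0 0'
python3 - <<'E'
from h import *
import pickle
c=cap('wrist','w2');pickle.dump(c,open('w2.pkl','wb'))
E
```

```text
time_s: 7.25
eef_pos: [532.6, -294.0, 71.7]
ee_rot: [-0.0, 0.031, 1.0, -0.0]
force: [-3.4, 1.3, 7.2]
grip_width: 0.261
grip_force: 38.9
time_s: 7.75
eef_pos: [532.8, -293.7, 70.7]
ee_rot: [-0.0, 0.031, 1.0, 0.0]
force: [-0.8, -0.4, 0.2]
grip_width: 1.001
grip_force: 0.0
time_s: 8.5
eef_pos: [532.5, -293.6, 289.6]
ee_rot: [-0.001, 0.031, 1.0, 0.0]
force: [-0.9, 0.1, 0.0]
grip_width: 0.999
grip_force: 0.0
```

View pics/w2.png

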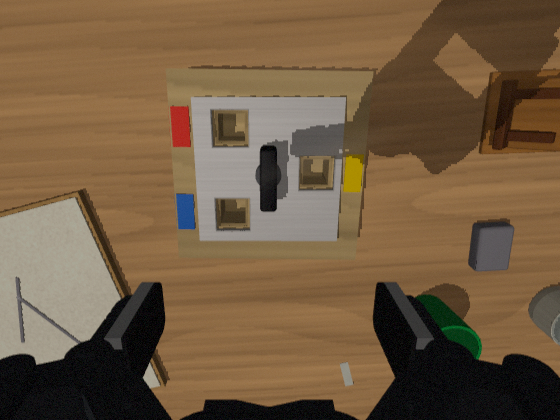

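```bash
python3 - <<'E'
from h import *
import pickle
c=pickle.load(open('w2.pkl','rb'))
hsv=cv2.cvtColor(c['color'],cv2.COLOR_RGB2HSV);g=hsv[:,:,2]
B=np.array([ray(c,u,v,55)[:2] for u,v in[(167,69),(376,70),(356,256),(179,257)]]);print('block',B.round(1),B.mean(0))
for i in range(4):
    d=B[(i+1)%4]-B[i];print(np.linalg.norm(d).round(1),np.degrees(np.arctan2(d[1],d[0])).round(1))
B=np.array([ray(c,u,v,62)[:2] for u,v in[(191,97),(346,97),(338,242),(199,242)]]);print('plate',B.mean(0))
for i in range(4):
    d=B[(i+1)%4]-B[i];print(np.linalg.norm(d).round(1),np.degrees(np.arctan2(d[1],d[0])).round(1))
for q in [('rest')]:
    print(models.boxes_of('wrist',q))
th=np.radians(-3.6);R=np.array([[np.cos(th),-np.sin(th)],[np.sin(th),np.cos(th)]])
for n,p in dict(y=(0,50),r=(-45,-38),b=(45,-38)).items():
    w=R@p+[531.5,-293.5];print(n,w.round(1),proj(c,[*w,62]).round(0))
E
```

```text
block [[ 425.6 -384.5]
 [ 439.2 -183.8]
 [ 635.  -200.8]
 [ 623.5 -400.8]] [ 530.82449041 -292.43313765]
201.2 86.1
196.6 -5.0
200.3 -93.3
198.6 175.3
plate [ 532.96790012 -293.46395638]
149.7 86.4
151.7 -3.1
152.3 -93.7
151.6 175.9
[{'at': [494.0, -19.1, 32.4], 'p': 0.69}]
y [ 534.6 -243.6] [317. 173.]
r [ 484.2 -328.6] [230. 128.]
b [ 574.  -334.3] [233. 214.]
```

```bash
python3 - <<'E'
from h import *
go(490,20,230,0)
E
```

```text
yang 86.4 shift [0.0619 0.3101 0.0597] turn(tool) 1.508 | rows 9 each [0.0069 0.0345 0.0066] 0.1675
```

```bash
python3 -m pendant '0.01 0.052 0.01 0;0.01 0.052 0.01 0;0.01 0.052 0.01 0;0.01 0.052 0.01 0;0.01 0.052 0.01 0;0.01 0.05 0.01 0;0 0 0 0.17;0 0 0 0.17;0 0 0 0.17' 1
python3 -m pendant '0 0 0 0.17;0 0 0 0.17;0 0 0 0.17;0 0 0 0.17;0 0 0 0.17;0 0 0 0.15;0 0 0 0;0 0 0 0'
python3 - <<'E'
from h import *
import pickle
c=cap('wrist','w3');pickle.dump(c,open('w3.pkl','wb'))
go(490,20,230,0)
E
```

```text
time_s: 9.72
eef_pos: [491.8, 19.7, 229.6]
ee_rot: [-0.001, 0.285, 0.959, -0.0]
force: [-0.0, 0.0, 0.5]
grip_width: 0.999
grip_force: 0.0
time_s: 10.72
eef_pos: [492.1, 19.5, 230.2]
ee_rot: [-0.0, 0.707, 0.707, -0.0]
force: [-0.1, -0.3, -0.5]
grip_width: 1.003
grip_force: 0.0
yang 0.0 shift [ 0.0006 -0.0021  0.0004] turn(tool) 0.0 | rows 1 each [ 0.0006 -0.0021  0.0004] 0.0003
```

View pics/w3.png

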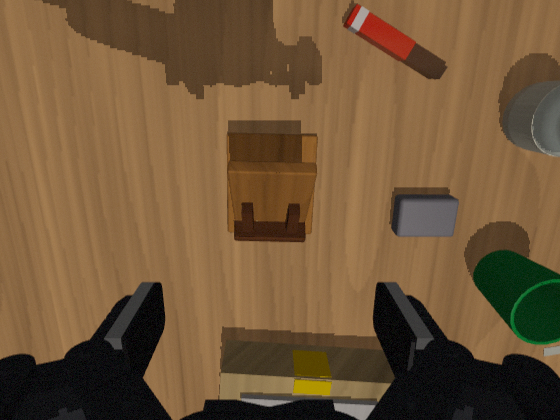

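```bash
cat > ov.py <<'E'
from h import *
import pickle
c=pickle.load(open('w3.pkl','rb'))
im=cv2.resize(c['color'][120:255,200:350,::-1],None,fx=4,fy=4,interpolation=cv2.INTER_CUBIC)
for u,v in[(231,171),(316,171)]:print(ray(c,u,v,87).round(1))
import sys
X,Y,A=map(float,sys.argv[1:4]);A=np.radians(A);r2=np.sqrt(.5)
def P(s,n,y):
    l=np.array([(s-n)*r2,y]);return [X+np.cos(A)*l[0]-np.sin(A)*l[1],Y+np.sin(A)*l[0]+np.cos(A)*l[1],22+(s+n)*r2]
def poly(pts,col):
    q=np.array([(proj(c,P(*p))+.5-[200,120])*4 for p in pts],np.int32);cv2.polylines(im,[q],True,col,1)
poly([(0,0,-36),(92,0,-36),(92,0,36),(0,0,36)],(0,255,0))
poly([(0,18,-36),(0,0,-36),(0,0,36),(0,18,36)],(255,255,0))
for s in(1,-1):poly([(2,12,16.5*s),(42,12,16.5*s),(42,0,16.5*s),(2,0,16.5*s)],(0,0,255))
cv2.imwrite('pics/'+sys.argv[4]+'.png',im)
E
python3 ov.py 492 -5 90 ov1
```

```text
[461.7  39.5  87. ]
[529.2  39.6  87. ]
```

View pics/ov1.png

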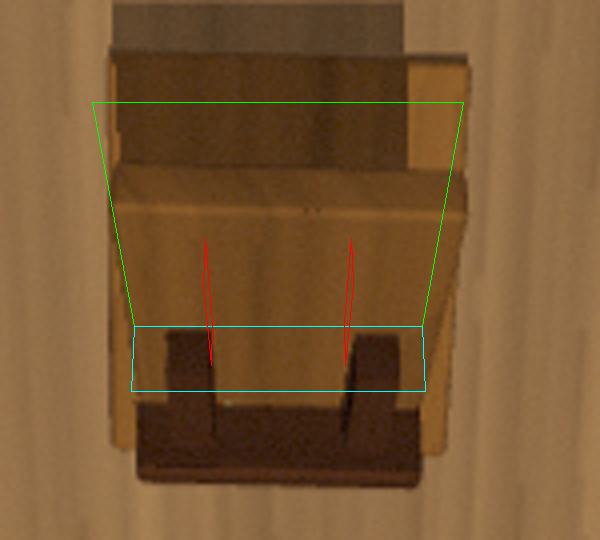

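```bash
python3 ov.py 492.2 -24.7 88.2 ov2
```

```text
[461.7  39.5  87. ]
[529.2  39.6  87. ]
```

View pics/ov2.png

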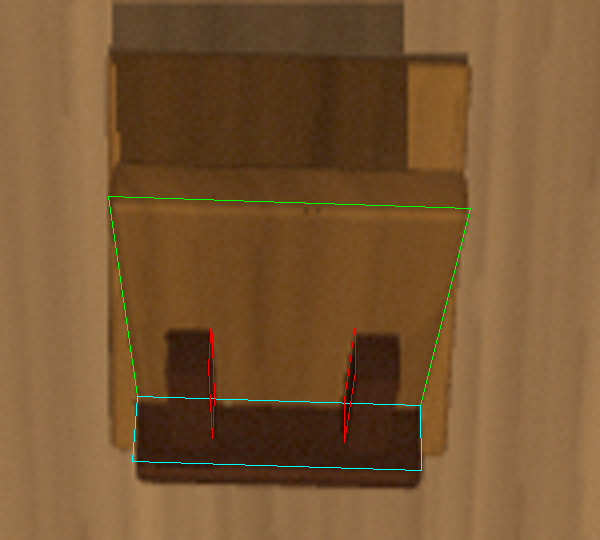

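```bash
cat >> h.py <<'E'
def marker(c,col,z=26,roi=None):
    """top-face pose of big marker: returns centre, tail-direction angle (deg), using colour blob (barrel excl. white band)+geometry"""
    h=cv2.cvtColor(c['color'],cv2.COLOR_RGB2HSV).astype(int);H,S,V=h[...,0],h[...,1],h[...,2]
    k={'y':(H>22)&(H<35),'r':(H<6)|(H>174),'b':(H>108)&(H<125)}[col]&(S>150)&(V>70)
    k=cv2.morphologyEx(k.astype(np.uint8),cv2.MORPH_CLOSE,np.ones((5,5)))
    n,l,st,ce=cv2.connectedComponentsWithStats(k);out=[]
    for i in range(1,n):
        if st[i,4]<60: continue
        cn=cv2.findContours((l==i).astype(np.uint8),0,1)[0][0][:,0]
        W=np.array([ray(c,u,v,z)[:2] for u,v in cn],np.float32);m=cv2.minAreaRect(W)
        b=cv2.boxPoints(m);e=[b[1]-b[0],b[2]-b[1]];e=max(e,key=np.linalg.norm)
        a=np.degrees(np.arctan2(e[1],e[0]));ctr=np.array(m[0]);d=e/np.linalg.norm(e)
        sc=[] # which end is white: brightness beyond the end
        for s in(1,-1):
            p=proj(c,[*(ctr+s*d*(max(m[1])/2+5)),z]).round().astype(int)
            sc.append(V[p[1],p[0]]-S[p[1],p[0]] if 0<=p[1]<420 and 0<=p[0]<560 else -999)
        s=1 if sc[0]>sc[1] else -1
        out.append((ctr.round(1),np.round(m[1],1),round(np.degrees(np.arctan2(s*d[1],s*d[0])),1),sc))
    return out
E
python3 - <<'E'
from h import *
import pickle
c=pickle.load(open('top0.pkl','rb'))
for k in'yrb':
    for o in marker(c,k):print(k,*o)
go(400,300,230)
E
```

```text
y [388.  298.5] [70.9 23.7] -102.6 [np.int64(-56), np.int64(119)]
r [602.5 324.4] [26.9 73.5] 112.3 [np.int64(-1), np.int64(141)]
r [596.9 144.2] [17.8 46.8] 155.1 [np.int64(-34), np.int64(99)]
r [386.7 544. ] [19.1 47.4] 159.1 [np.int64(-86), np.int64(91)]
b [485.1 296.9] [71.  19.2] -112.5 [np.int64(-68), np.int64(127)]
yang 0.0 shift [ 0.2806 -0.092   0.0005] turn(tool) 0 | rows 5 each [ 0.0561 -0.0184  0.0001] 0.0
```

```bash
python3 -m pendant '0.056 -0.018 0 0;0.056 -0.018 0 0;0.056 -0.018 0 0;0.056 -0.018 0 0;0.056 -0.018 0 -0.18;0 0 0 -0.18;0 0 0 -0.18;0 0 0 -0.18;0 0 0 -0.18;0 0 0 -0.18'
python3 -m pendant '0 0 0 -0.18;0 0 0 -0.18;0 0 0 -0.18;0 0 0 -0.18;0 0 0 -0.18;0 0 0 -0.18;0 0 0 -0.18;0 0 0 -0.18;0 0 0 -0.18;0 0 0 -0.18' 
python3 -m pendant '0 0 0 -0.03;0 0 0 0'
python3 - <<'E'
from h import *
import pickle
c=cap('wrist','w4');pickle.dump(c,open('w4.pkl','wb'))
for o in marker(c,'y'):print(*o)
print(ctrl.sense()['joints'].round(2));go(400,300,230)
E
```

```text
time_s: 12.02
eef_pos: [402.8, 299.6, 230.6]
ee_rot: [-0.0, 0.24, 0.971, -0.0]
force: [-0.2, 0.7, -0.7]
grip_width: 0.999
grip_force: 0.0
time_s: 13.28
eef_pos: [402.8, 299.6, 230.6]
ee_rot: [-0.0, -0.611, 0.792, 0.0]
force: [-1.5, -0.6, -0.4]
grip_width: 1.001
grip_force: 0.0
time_s: 13.52
eef_pos: [402.8, 299.6, 230.7]
ee_rot: [-0.0, -0.619, 0.785, 0.0]
force: [-0.2, 0.2, 0.0]
grip_width: 1.002
grip_force: 0.0
[375.7 243.3] [ 7.1 24.8] 166.4 [np.int64(13), np.int64(35)]
[387.5 295.8] [74.  25.6] -102.2 [np.int64(-21), np.int64(160)]
[ 0.41  0.26  1.57  0.    1.31 -2.5 ]
yang 166.5 shift [0.0003 0.0028 0.0007] turn(tool) 0 | rows 1 each [0.0003 0.0028 0.0007] 0.0
```

View pics/w4.png

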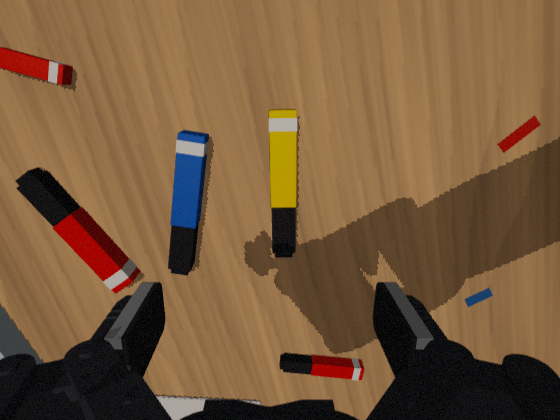

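```bash
python3 - <<'E'
from h import *
go(380.6,264.5,6,167.6)
E
```

```text
yang 166.5 shift [0.0393 0.0134 0.2247] turn(tool) -0.019 | rows 4 each [0.0098 0.0034 0.0562] -0.0048
```

```bash
python3 -m pendant '0.02 0.0067 0.04 -0.019;0.0193 0.0067 0.05 0;0 0 0.055 0;0 0 0.05 0;0 0 0.0295 0;0 0 0 0' 0.8 60
python3 -m pendant '0 0 0 0;0 0 0 0;0 0 0 0;0 0 0 0;0 0 0 0' 0 60
python3 -m pendant '0 0 -0.05 0;0 0 -0.05 0;0 0 -0.05 0;0 0 -0.05 0;0 0 0 0;0 0 0 0'
python3 - <<'E'
from h import *
import pickle
c=cap('wrist','w5');pickle.dump(c,open('w5.pkl','wb'))
E
```

```text
time_s: 14.32
eef_pos: [380.1, 263.8, 5.0]
ee_rot: [-0.002, -0.627, 0.779, 0.001]
force: [-0.1, 0.4, 0.6]
grip_width: 0.798
grip_force: 0.0
time_s: 14.95
eef_pos: [381.9, 264.6, 7.7]
ee_rot: [0.001, -0.627, 0.779, -0.0]
force: [-1.4, -0.1, 7.5]
grip_width: 0.293
grip_force: 59.9
time_s: 15.7
eef_pos: [380.6, 264.1, 205.8]
ee_rot: [-0.0, -0.627, 0.779, 0.0]
force: [0.6, -0.7, -1.9]
grip_width: 0.287
grip_force: 59.7
```

View pics/w5.png

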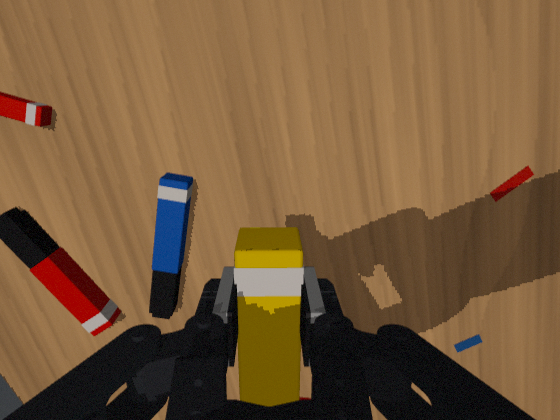

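```bash
python3 - <<'E'
from h import *
import pickle
c=pickle.load(open('w5.pkl','rb'));p=np.array([380.6,264.1,211.1])
t=np.array([np.cos(np.radians(-102.4)),np.sin(np.radians(-102.4)),0]);Z=np.array([0,0,1.]);n=np.cross(Z,t)
for a in(0,5,10,20,40):
    r=np.radians(a);T=t*np.cos(r)+Z*np.sin(r);N=Z*np.cos(r)-t*np.sin(r)
    print(a,[proj(c,p+T*25+N*13*s+n*13*e).round(0).tolist() for s in(1,-1) for e in(1,-1)],[proj(c,p+T*b+N*13).round(0)[1] for b in (25,20,7)])
go(494,39.5+84-125,180,-1.3)
print(ctrl.sense()['joints'])
E
```

```text
0 [[233.0, 250.0], [303.0, 250.0], [239.0, 225.0], [298.0, 225.0]] [np.float64(250.0), np.float64(262.0), np.float64(292.0)]
5 [[233.0, 255.0], [304.0, 255.0], [238.0, 225.0], [298.0, 225.0]] [np.float64(255.0), np.float64(267.0), np.float64(296.0)]
10 [[233.0, 261.0], [304.0, 261.0], [238.0, 225.0], [299.0, 225.0]] [np.float64(261.0), np.float64(272.0), np.float64(299.0)]
20 [[232.0, 274.0], [305.0, 274.0], [237.0, 226.0], [300.0, 227.0]] [np.float64(274.0), np.float64(283.0), np.float64(306.0)]
40 [[231.0, 302.0], [306.0, 302.0], [235.0, 236.0], [302.0, 236.0]] [np.float64(302.0), np.float64(307.0), np.float64(317.0)]
yang 167.7 shift [ 0.2352 -0.1676  0.0252] turn(tool) -0.192 | rows 4 each [ 0.0588 -0.0419  0.0063] -0.048
[ 3.52839669e-01  2.01130044e-01  1.71372320e+00 -3.48881481e-05
  1.22869980e+00 -2.57405819e+00]
```

```bash
python3 -m pendant '0.052 -0.05 0.008 0;0.052 -0.05 0.008 0;0.0511 -0.0507 0.008 0;0 0 0 0.17;0 0 0 0.17;0 0 0 0.17;0 0 0 0.17;0 0 0 0.17;0 0 0 0.17;0 0 0 0.17' 
python3 -m pendant '0 0 0 0.17;0 0 0 0.17;0 0 0 0.17;0 0 0 0.17;0 0 0 0.17;0 0 0 0.17;0 0 0 0.17;0 0 0 0.17;0 0 0 0.17;0 0 0 0.17'
python3 -m pendant '0 0 0 0.061;0 0 0 0;0 0 0 0'
python3 - <<'E'
from h import *
go(494.8,80.5,97,-1.4)
E
```

```text
time_s: 17.0
eef_pos: [478.4, 121.0, 183.8]
ee_rot: [-0.002, -0.07, 0.998, -0.009]
force: [-0.5, 0.7, -2.0]
grip_width: 0.29
grip_force: 59.7
time_s: 18.25
eef_pos: [478.5, 121.0, 183.8]
ee_rot: [0.006, 0.703, 0.711, -0.007]
force: [-0.1, -0.4, -1.0]
grip_width: 0.288
grip_force: 59.7
time_s: 18.62
eef_pos: [478.8, 121.0, 184.5]
ee_rot: [0.006, 0.722, 0.692, -0.007]
force: [-0.6, 0.6, -1.2]
grip_width: 0.292
grip_force: 59.7
yang -2.5 shift [-0.0382  0.0177  0.0882] turn(tool) -0.019 | rows 2 each [-0.0191  0.0089  0.0441] -0.0094
```

```bash
python3 -m pendant '-0.0191 0.0089 0.015 -0.019;-0.0191 0.0088 0.02 0;0 0 0.02 0;0 0 0.02 0;0 0 0.01 0;0 0 0 0;0 0 0 0'
python3 - <<'E'
from h import *
import pickle
go(494.8,80.5,95.5,-1.4);print(ctrl.sense()['ee_rot'],ctrl.sense()['joints'])
c=cap('wrist','w6');pickle.dump(c,open('w6.pkl','wb'))
E
```

```text
time_s: 19.5
eef_pos: [495.9, 80.8, 101.6]
ee_rot: [0.007, 0.716, 0.698, -0.006]
force: [-0.6, -0.3, -0.6]
grip_width: 0.283
grip_force: 59.6
yang -1.4 shift [-0.0002 -0.0011  0.0061] turn(tool) -0.001 | rows 1 each [-0.0002 -0.0011  0.0061] -0.0007
[ 0.00719876  0.71592999  0.69811173 -0.00569522] [-0.06271449  0.41038161  1.72901994 -0.02152742  0.99925906 -0.02589544]
```

View pics/w6.png

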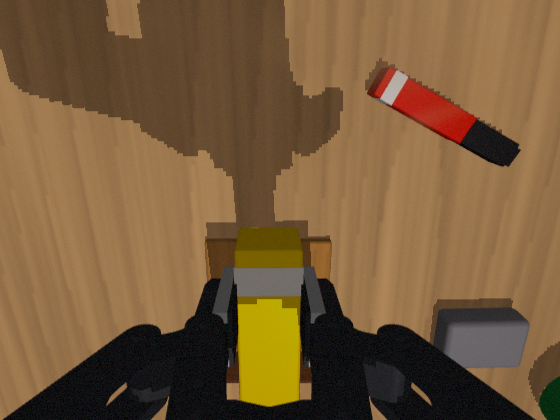

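```bash
python3 -m pendant '0 0 0.003 0;0 0 0.002 0;0 0 0 0;0 0 0 0'
python3 -m pendant '0 0 0.001 0;0 0 0 0;0 0 0 0'
```

```text
time_s: 20.05
eef_pos: [495.5, 80.6, 96.0]
ee_rot: [0.007, 0.716, 0.698, -0.006]
force: [0.3, 0.3, -1.5]
grip_width: 0.292
grip_force: 59.6
time_s: 20.42
eef_pos: [495.5, 80.6, 94.9]
ee_rot: [0.007, 0.716, 0.698, -0.006]
force: [0.9, 0.6, -0.5]
grip_width: 0.29
grip_force: 59.6
```

```bash
python3 -m pendant '0 0 0.001 0;0 0 0 0' 
python3 -m pendant '0 0 0 0;0 0 0 0;0 0 0 0;0 0 0 0;0 0 0 0;0 0 0 0;0 0 0 0;0 0 0 0' 0.4
python3 - <<'E'
from h import *
c=cap('wrist');s=cap('scene')
cv2.imwrite('pics/w7.png',np.hstack([c['color'][150:,130:410],cv2.resize(s['color'][150:250,230:330],(270,270),interpolation=2)])[:,:,::-1])if 0 else cv2.imwrite('pics/w7.png',np.hstack([c['color'][150:420,130:410],cv2.resize(s['color'][150:250,230:330],(270,270),interpolation=2)])[:,:,::-1])
E
```

```text
time_s: 20.68
eef_pos: [495.5, 80.6, 93.9]
ee_rot: [0.007, 0.716, 0.698, -0.006]
force: [-0.5, -0.5, -0.7]
grip_width: 0.29
grip_force: 59.7
time_s: 21.68
eef_pos: [495.5, 80.6, 93.9]
ee_rot: [0.007, 0.716, 0.698, -0.006]
force: [0.5, 0.1, -0.0]
grip_width: 0.402
grip_force: 0.0
```

View pics/w7.png

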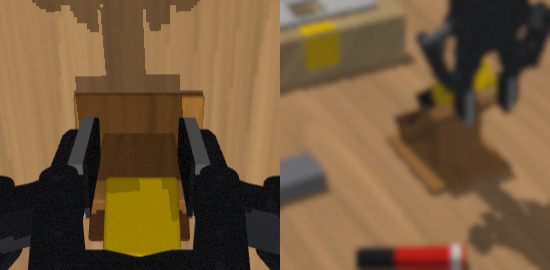

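```bash
python3 - <<'E'
from h import *
c=cap('wrist')
r2=.5**.5
for s,n in((150,26),(150,0)):
    for e in(13,-13):print(s,n,proj(c,[494.5+e,-25.5+(s-n)*r2,22+(s+n)*r2]).round(0))
h=cv2.cvtColor(c['color'],cv2.COLOR_RGB2HSV).astype(int);k=(h[...,0]>20)&(h[...,0]<36)&(h[...,1]>150)&(h[...,2]>60)
ys,xs=np.nonzero(k);print(ys.min(),ys.max(),xs.min(),xs.max())
go(494.4,61.5,108,-1.4)
E
```

```text
150 26 [308. 419.]
150 26 [227. 420.]
150 0 [303. 334.]
150 0 [229. 336.]
327 406 233 310
yang -1.5 shift [-0.0193 -0.0006 -0.0138] turn(tool) -0.001 | rows 1 each [-0.0193 -0.0006 -0.0138] -0.0012
```

```bash
python3 -m pendant '-0.01 0 -0.007 0;-0.0093 0 -0.0068 0;0 0 0 0'
python3 -m pendant '0 0 0 0;0 0 0 0;0 0 0 0;0 0 0 0' 0 30
python3 -m pendant '0 0 -0.03 0;0 0 -0.03 0;0 0 -0.03 0;0 0 0 0;0 0 0 0'
python3 - <<'E'
from h import *
c=cap('wrist','w8');cap('scene','s8')
p,R=tool();print(p)
h=cv2.cvtColor(c['color'],cv2.COLOR_RGB2HSV).astype(int);k=(h[...,0]>20)&(h[...,0]<36)&(h[...,1]>150)&(h[...,2]>60)
ys,xs=np.nonzero(k);print(ys.min(),ys.max(),xs.min(),xs.max())
q=p+[0,0,19.4];T0=R[:,0];Z=np.array([0,0,1.])
for a in(30,45,60,75,90):
    r=np.radians(a);T=T0*np.cos(r)+Z*np.sin(r);N=Z*np.cos(r)-T0*np.sin(r)
    print(a,[proj(c,q+T*14+N*13*s+R[:,1]*13*e).round(0).tolist() for s in(1,-1) for e in(1,-1)])
E
```

```text
time_s: 22.2
eef_pos: [495.4, 60.6, 108.9]
ee_rot: [0.007, 0.717, 0.698, -0.006]
force: [-0.3, 1.0, -0.5]
grip_width: 0.397
grip_force: 0.0
time_s: 22.7
eef_pos: [495.1, 61.4, 108.3]
ee_rot: [0.007, 0.716, 0.698, -0.006]
force: [-1.1, -4.3, 5.2]
grip_width: 0.298
grip_force: 35.0
time_s: 23.32
eef_pos: [494.3, 63.4, 196.6]
ee_rot: [0.006, 0.716, 0.698, -0.007]
force: [-0.3, -0.2, -2.5]
grip_width: 0.299
grip_force: 34.4
[494.32661802  63.3233144  196.66441163]
260 399 233 496
30 [[307.0, 328.0], [231.0, 328.0], [303.0, 262.0], [235.0, 262.0]]
45 [[307.0, 341.0], [231.0, 341.0], [304.0, 267.0], [234.0, 267.0]]
60 [[307.0, 353.0], [231.0, 353.0], [305.0, 276.0], [233.0, 276.0]]
75 [[306.0, 360.0], [232.0, 360.0], [306.0, 287.0], [232.0, 287.0]]
90 [[305.0, 364.0], [233.0, 364.0], [307.0, 302.0], [231.0, 302.0]]
```

```bash
python3 - <<'E'
from h import *
go(577.7,-63.9,95.6,-3.9)
E
```

```text
yang -1.5 shift [-0.1232  0.0867  0.1031] turn(tool) 0.043 | rows 3 each [-0.0411  0.0289  0.0344] 0.0142
```

```bash
python3 -m pendant '-0.041 0.029 0 0.022;-0.041 0.029 0 0.021;-0.041 0.029 0 0;0 0 0.035 0;0 0 0.035 0;0 0 0.03 0;0 0 0 0;0 0 0 0'
python3 - <<'E'
from h import *
go(577.7,-63.9,95.6,-3.9);go(575.7,-93.3,95.6,-3.9)
E
```

```text
time_s: 24.42
eef_pos: [576.5, -65.7, 101.3]
ee_rot: [0.007, 0.731, 0.682, -0.006]
force: [-0.3, -0.4, 0.1]
grip_width: 0.294
grip_force: 34.2
yang -3.9 shift [0.0019 0.001  0.0057] turn(tool) -0.0 | rows 1 each [0.0019 0.001  0.0057] -0.0004
yang -3.9 shift [-0.0275  0.0011  0.0062] turn(tool) -0.0 | rows 1 each [-0.0275  0.0011  0.0062] -0.0004
```

```bash
python3 -m pendant '-0.015 0 0.006 0;-0.0125 0 0 0;0 0 0 0' - 25
python3 -m pendant '-0.0045 0 -0.0045 0;-0.0045 0 -0.004 0;-0.0045 0 -0.0037 0;-0.0045 0 -0.0037 0;-0.0045 0 -0.0035 0;-0.0042 0 -0.0026 0;0 0 0 0'
python3 - <<'E'
from h import *
s=ctrl.sense();print(s['wrist_torque'])
cap('scene','s9');cap('wrist','w9')
E
```

```text
time_s: 24.8
eef_pos: [574.3, -94.2, 95.3]
ee_rot: [0.007, 0.731, 0.682, -0.006]
force: [0.6, 0.8, -0.5]
grip_width: 0.302
grip_force: 34.3
time_s: 25.68
eef_pos: [572.4, -119.8, 117.7]
ee_rot: [0.007, 0.731, 0.682, -0.006]
force: [-0.6, 1.7, -0.1]
grip_width: 0.298
grip_force: 34.7
[ 5.54386783e-01  1.14947806e-01 -2.63960641e-04]
```

```bash
cat >> h.py <<'E'
def tailrow(c,lo=20,hi=36):
    h=cv2.cvtColor(c['color'],cv2.COLOR_RGB2HSV).astype(int);k=(h[...,0]>lo)&(h[...,0]<hi)&(h[...,1]>150)&(h[...,2]>50)
    r=np.nonzero(k[200:,245:295].mean(1)>.7)[0]+200;w=np.nonzero(((h[...,1]<40)&(h[...,2]>70))[200:,245:295].mean(1)>.7)[0]+200
    return (r.min(),r.max()) if len(r) else None,(w.min(),w.max()) if len(w) else None
E
python3 - <<'E'
from h import *
for f in('w8','w9'):print(f,tailrow({'color':cv2.imread('pics/'+f+'.png')[:,:,::-1]}))
E
```

```text
w8 ((np.int64(261), np.int64(366)), (np.int64(334), np.int64(339)))
w9 ((np.int64(262), np.int64(336)), (np.int64(368), np.int64(402)))
```

```bash
python3 - <<'E'
import cv2,numpy as np
s=cv2.imread('pics/s9.png');w=cv2.imread('pics/w9.png')
cv2.imwrite('pics/v9.png',np.hstack([cv2.resize(s[95:225,165:325],(480,390),interpolation=2),w[200:420,130:410][:, :].copy().__class__ and cv2.resize(w[200:420,160:380],(300,390))]))
E
```

```text
(no output)
```

View pics/v9.png

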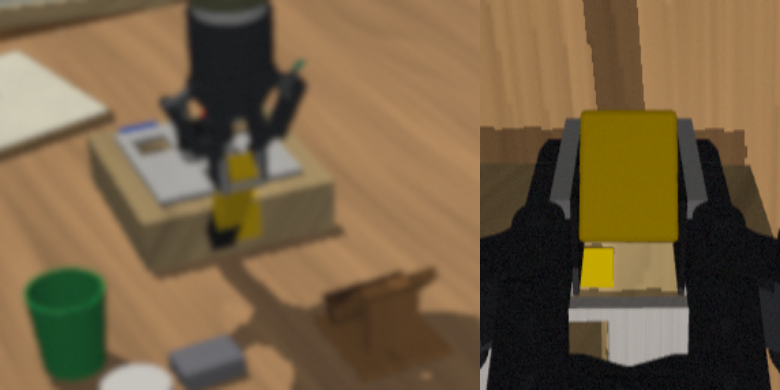

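```bash
python3 -m pendant '-0.006 0 -0.003 0;-0.006 0 -0.003 0;-0.006 0 -0.0025 0;-0.006 0 -0.0025 0;-0.0066 0 -0.002 0;0 0 0 0'
python3 -m pendant '-0.006 0 -0.0015 0;-0.006 0 -0.0015 0;-0.006 0 -0.001 0;-0.006 0 -0.001 0;0 0 0 0'
python3 - <<'E'
from h import *
print(tailrow(cap('wrist')))
go(561.9+.068*112,-295.3+.9977*112,135.6,-3.9)
E
```

```text
time_s: 26.52
eef_pos: [570.2, -150.4, 131.0]
ee_rot: [0.007, 0.731, 0.682, -0.006]
force: [0.1, 1.1, -0.6]
grip_width: 0.297
grip_force: 35.1
time_s: 27.15
eef_pos: [568.5, -174.2, 136.4]
ee_rot: [0.007, 0.731, 0.682, -0.006]
force: [-0.3, 1.4, 0.9]
grip_width: 0.3
grip_force: 35.7
((np.int64(217), np.int64(343)), (np.int64(258), np.int64(375)))
yang -3.9 shift [-0.0094  0.0017  0.0009] turn(tool) -0.001 | rows 1 each [-0.0094  0.0017  0.0009] -0.0007
```

```bash
python3 -m pendant '-0.004 0 0 0;-0.003 0 0 0;-0.0024 0 0 0;0 0 0 0;0 0 0 0'
python3 - <<'E'
from h import *
c=cap('wrist','w10');s=cap('scene','s10')
h=cv2.cvtColor(c['color'],cv2.COLOR_RGB2HSV).astype(int);k=(h[...,0]>20)&(h[...,0]<36)&(h[...,1]>150)&(h[...,2]>50)
a=k[:,245:295].mean(1)>.7;d=np.flatnonzero(np.diff(a.astype(int)));print(d)
p,R=tool();q=p+[0,0,19.4];T0=R[:,0];Z=np.array([0,0,1.])
for a in(70,80,90,100):
    r=np.radians(a);T=T0*np.cos(r)+Z*np.sin(r);N=Z*np.cos(r)-T0*np.sin(r)
    print(a,[proj(c,q+T*14+N*13*s+R[:,1]*13*e).round(0).tolist() for s in(1,-1) for e in(1,-1)])
go(0,0,0)
# scene: marker edges
p=p+[0,0,-116.6]
print(ctrl.sense()['force'],[proj(s,[q[0],q[1],z]).round(1).tolist() for z in(30,90,150)])
hs=cv2.cvtColor(s['color'],cv2.COLOR_RGB2HSV).astype(int)
cv2.imwrite('pics/s10c.png',cv2.resize(s['color'][95:195,190:290,::-1],(600,600),interpolation=2))
E
```

```text
time_s: 27.82
eef_pos: [567.9, -183.0, 136.5]
ee_rot: [0.007, 0.731, 0.682, -0.006]
force: [-0.2, 2.5, 0.4]
grip_width: 0.296
grip_force: 36.1
[208 256 270 344]
70 [[306.0, 358.0], [232.0, 358.0], [306.0, 283.0], [232.0, 283.0]]
80 [[306.0, 361.0], [233.0, 361.0], [307.0, 292.0], [232.0, 292.0]]
90 [[305.0, 363.0], [234.0, 363.0], [307.0, 301.0], [231.0, 301.0]]
100 [[304.0, 363.0], [234.0, 363.0], [307.0, 311.0], [231.0, 311.0]]
yang -3.9 shift [ 0.1461 -0.5794  0.1328] turn(tool) 0 | rows 10 each [ 0.0146 -0.0579  0.0133] 0.0
[ 0.00377767  1.32641224 -0.04135984] [[237.7, 173.0], [236.3, 155.0], [234.9, 136.2]]
```

```bash
cat >> h.py <<'E'
def fitmark(c,obs,p,R):
    """obs rows: tail far edge, 7mm band edge, 20mm band edge (near side). returns angle, dist of TCP+19 point to tail, N offset"""
    from scipy.optimize import least_squares
    q=p+[0,0,19.4];T0=R[:,0]*[1,1,0];Z=np.array([0,0,1.])
    def pts(v):
        r=np.radians(v[0]);T=T0*np.cos(r)+Z*np.sin(r);N=Z*np.cos(r)-T0*np.sin(r)
        P=[q+T*v[1]+N*(13+v[2]),q+T*(v[1]-7)+N*(v[2]-13),q+T*(v[1]-20)+N*(v[2]-13)]
        return q+T*(v[1]-150)+N*v[2],[proj(c,x)[1] for x in P]
    f=least_squares(lambda v:np.array(pts(v)[1])-obs,[80,14,0],x_scale=[10,5,5]);return f.x.round(1),f.fun.round(1),pts(f.x)[0].round(1)
E
python3 - <<'E'
from h import *
c=cap('wrist');p,R=tool();print(p)
for o in([344,270,256],[344,271,256],[344,270,255]):print(fitmark(c,o,p,R))
s=cv2.cvtColor(cv2.imread('pics/s10.png'),cv2.COLOR_BGR2HSV).astype(int)
# black cap / yellow pixels in scene near marker
H,S,V=s[...,0],s[...,1],s[...,2]
k=(H>18)&(H<36)&(S>130)&(V>50)
for r in range(120,185,4):print(r,np.flatnonzero(k[r,200:290])+200 if k[r,200:290].sum()<30 else 'many',np.flatnonzero(V[r,215:260]<40)+215)
E
```

```text
[ 567.93279224 -182.91577591  136.52701924]
(array([86.4, 12.3, -6.5]), array([-0.,  0.,  0.]), array([ 567.8, -185.1,   18.1]))
(array([88.2, 11.6, -6.2]), array([0., 0., 0.]), array([ 568.1, -181.1,   17.4]))
(array([88. , 13. , -7.3]), array([0., 0., 0.]), array([ 568.1, -180.4,   18.8]))
120 [] [216 217 227 228 229 230 240 241 242 243 246 247 248 249 250]
124 [] [219 227 228 229 241 242 243 244 245 246]
128 [238] [222 223 224 225 226 227 228 229]
132 [232 233 234 235 236 237 238 239 240 241] [228]
136 [] [226 227 228]
140 [239 240 241] [225 226 227 228]
144 [232 233 234 235 236 237 238 239 240 241] [228]
148 [232 233 234 235 236 237 238 239 240 241] []
152 [233 234 235 236 237 238 239 240 241 242] []
156 [233 234 235 236 237 238 239 240 241 242] []
160 [233 234 235 236 237 238 239 240 241 242 243 244 245 246 247 248 249 250] []
164 [242 243 244 245 246 247 248 249 250 251 252] [235 236 237 238 239 240 241]
168 [242 243 244 245 246 247 248 249 250 251 252] [234 235 236 237 238 239 240 241]
172 [242 243 244 245 246 247 248 249 250 251 252] [234 235 236 237 238 239 240 241]
176 [] [237 238 239]
180 [] []
184 [] []
```

```bash
python3 -m pendant '-0.002 0 0 0;-0.002 0 0 0;0 0 0 0;0 0 0 0'
python3 - <<'E'
from h import *
c=cap('wrist');p,R=tool();print(p,ctrl.sense()['force'])
h=cv2.cvtColor(c['color'],cv2.COLOR_RGB2HSV).astype(int);k=(h[...,0]>20)&(h[...,0]<36)&(h[...,1]>150)&(h[...,2]>50)
a=k[:,245:295].mean(1)>.5;d=np.flatnonzero(np.diff(a.astype(int)));print(d)
print(fitmark(c,d[[-1,-2,-3]],p,R))
E
```

```text
time_s: 28.48
eef_pos: [567.7, -186.9, 136.6]
ee_rot: [0.007, 0.731, 0.682, -0.006]
force: [1.3, 2.0, -0.5]
grip_width: 0.3
grip_force: 36.2
[ 567.67276976 -186.91107725  136.6200532 ] [0.09859809 2.31408014 0.36286156]
[204 256 271 344]
(array([88.2, 11.6, -6.2]), array([ 0.,  0., -0.]), array([ 567.8, -185.1,   17.5]))
```

```bash
python3 -m pendant '-0.002 0 0 0;0 0 0 0;0 0 0 0'; python3 -m pendant '-0.002 0 0 0;0 0 0 0;0 0 0 0'
python3 - <<'E'
from h import *
c=cap('wrist');p,R=tool();print(p,ctrl.sense()['force'])
h=cv2.cvtColor(c['color'],cv2.COLOR_RGB2HSV).astype(int);k=(h[...,0]>20)&(h[...,0]<36)&(h[...,1]>150)&(h[...,2]>50)
a=k[:,245:295].mean(1)>.5;d=np.flatnonzero(np.diff(a.astype(int)));print(d)
print(fitmark(c,d[[-1,-2,-3]],p,R))
E
```

```text
time_s: 28.9
eef_pos: [567.5, -188.9, 136.7]
ee_rot: [0.007, 0.731, 0.682, -0.006]
force: [0.5, 1.3, -0.5]
grip_width: 0.296
grip_force: 36.2
time_s: 29.28
eef_pos: [567.4, -190.8, 136.7]
ee_rot: [0.007, 0.731, 0.682, -0.006]
force: [0.7, 2.4, 0.6]
grip_width: 0.298
grip_force: 36.3
[ 567.38207141 -190.84908267  136.70858972] [-0.26138778  2.50875099  0.46810949]
[200 256 272 345]
(array([89.6, 12.5, -6.7]), array([ 0., -0., -0.]), array([ 567.8, -185.1,   18.6]))
```

```bash
python3 -m pendant '0.012 0 0 0;0.005 0 -0.02 0;0 0 -0.04 0;0 0 0 0' - 40
python3 - <<'E'
from h import *
go(534.6,-249.1,198,-3.9)
E
```

```text
time_s: 29.82
eef_pos: [569.6, -173.0, 199.3]
ee_rot: [0.01, 0.731, 0.683, -0.005]
force: [-0.7, -0.5, -1.3]
grip_width: 0.299
grip_force: 39.7
yang -3.9 shift [-0.0783 -0.0298  0.0028] turn(tool) 0.0 | rows 2 each [-0.0391 -0.0149  0.0014] 0.0
```

```bash
python3 -m pendant '-0.03 -0.015 0.001 0;-0.03 -0.0148 0.001 0;-0.0183 0 0 0;0 0 0 0;0 0 0 0'
python3 - <<'E'
from h import *
c=cap('wrist');p,R=tool();print(p,ctrl.sense()['force'])
h=cv2.cvtColor(c['color'],cv2.COLOR_RGB2HSV).astype(int);k=(h[...,0]>20)&(h[...,0]<36)&(h[...,1]>150)&(h[...,2]>50)
a=k[:,245:295].mean(1)>.5;d=np.flatnonzero(np.diff(a.astype(int)));print(d)
print(fitmark(c,d[[-1,-2,-3]],p,R))
go(534.6,-249.1,198,-3.9)
E
```

```text
time_s: 30.45
eef_pos: [533.9, -248.0, 195.4]
ee_rot: [0.007, 0.731, 0.683, -0.006]
force: [0.7, -0.0, -1.9]
grip_width: 0.297
grip_force: 39.7
[ 533.86203668 -247.93846899  195.51154628] [ 0.68618866 -0.01853629 -1.23591397]
[117 124 126 151 201 256 272 345]
(array([89.7, 12.4, -6.6]), array([ 0.,  0., -0.]), array([ 534.3, -242.2,   77.3]))
yang -3.9 shift [-0.0012  0.0008 -0.0025] turn(tool) 0.001 | rows 1 each [-0.0012  0.0008 -0.0025] 0.0006
```

```bash
python3 -m pendant '-0.0012 0.001 0.012 0;0 0 0.014 0;0 0 0.01 0;0 0 0 0'
python3 -m pendant '0 0 0.01 0;0 0 0.01 0;0 0 0 0;0 0 0 0'; python3 -m pendant '0 0 0.006 0;0 0 0 0;0 0 0 0'
```

```text
time_s: 31.0
eef_pos: [534.2, -250.6, 158.7]
ee_rot: [0.006, 0.731, 0.682, -0.006]
force: [0.2, 0.7, -1.1]
grip_width: 0.298
grip_force: 39.8
time_s: 31.5
eef_pos: [534.4, -251.2, 139.9]
ee_rot: [0.007, 0.731, 0.682, -0.006]
force: [-0.4, 0.8, -1.3]
grip_width: 0.296
grip_force: 39.8
time_s: 31.88
eef_pos: [534.4, -251.3, 133.8]
ee_rot: [0.007, 0.731, 0.682, -0.006]
force: [-0.5, 0.4, -1.6]
grip_width: 0.3
grip_force: 39.8
```

```bash
python3 -m pendant '0 0 0.003 0;0 0 0 0;0 0 0 0'; python3 -m pendant '0 0 0.002 0;0 0 0 0;0 0 0 0';python3 -m pendant '0 0 0.002 0;0 0 0 0;0 0 0 0'
```

```text
time_s: 32.25
eef_pos: [534.4, -251.3, 130.8]
ee_rot: [0.007, 0.731, 0.682, -0.006]
force: [0.1, 0.4, -1.9]
grip_width: 0.3
grip_force: 39.8
time_s: 32.62
eef_pos: [534.4, -251.4, 128.7]
ee_rot: [0.007, 0.731, 0.682, -0.006]
force: [-0.6, 0.3, -1.7]
grip_width: 0.298
grip_force: 39.8
time_s: 33.0
eef_pos: [534.3, -251.4, 126.7]
ee_rot: [0.007, 0.731, 0.682, -0.006]
force: [0.7, 0.9, -0.5]
grip_width: 0.3
grip_force: 39.8
```

```bash
python3 -m pendant '0 0 0.0015 0;0 0 0 0;0 0 0 0'; python3 -m pendant '0 0 0.0015 0;0 0 0 0;0 0 0 0'
```

```text
time_s: 33.38
eef_pos: [534.5, -251.5, 125.6]
ee_rot: [0.007, 0.731, 0.682, -0.006]
force: [-0.2, 1.6, 3.1]
grip_width: 0.297
grip_force: 40.3
time_s: 33.75
eef_pos: [534.7, -251.8, 125.5]
ee_rot: [0.008, 0.731, 0.682, -0.006]
force: [-3.5, 0.8, 13.6]
grip_width: 0.298
grip_force: 41.8
```

```bash
python3 -m pendant '0 0 0 0;0 0 0 0;0 0 0 0' 0.5;  python3 -m pendant '0 0 -0.02 0;0 0 -0.04 0;0 0 -0.05 0;0 0 -0.03 0;0 0 0 0'
python3 - <<'E'
from h import *
go(590,300,240,21)
c=cap('top');
for k in'yrb':
    for o in marker(c,k):print(k,*o)
c=cap('wrist','w11')
c2=cap('scene','s11')
print([(np.round(b['at']).tolist(),round(b['p'],2)) for b in models.boxes_of('wrist','marker_yellow')],proj(c,[535.4,-243.4,160]),tool())
h=cv2.cvtColor(c['color'],cv2.COLOR_RGB2HSV).astype(int);k=((h[...,0]>20)&(h[...,0]<36)&(h[...,1]>150)&(h[...,2]>50)).astype(np.uint8)
n,l,st,ce=cv2.connectedComponentsWithStats(k);print(st[1:][st[1:,4]>80],ce[1:][st[1:,4]>80])
for e in(-13,13):
  for g in (-13,13):print([proj(c,[535.4+e,-243.4+g,z]).round(0).tolist() for z in(160,66)])
E
```

```text
time_s: 34.12
eef_pos: [534.3, -251.4, 123.5]
ee_rot: [0.007, 0.731, 0.682, -0.006]
force: [0.7, 0.7, -0.2]
grip_width: 0.497
grip_force: 0.0
time_s: 34.75
eef_pos: [534.9, -249.3, 265.8]
ee_rot: [0.009, 0.731, 0.682, -0.006]
force: [0.2, -0.5, -0.2]
grip_width: 0.5
grip_force: 0.0
yang -3.9 shift [0.5522 0.0173 0.0147] turn(tool) -0.435 | rows 10 each [0.0552 0.0017 0.0015] -0.0435
r [602.2 324.3] [26.8 73.4] 111.7 [np.int64(-20), np.int64(151)]
r [597.  144.5] [17.5 47.2] 151.9 [np.int64(6), np.int64(143)]
r [386.6 543.8] [19.3 47.4] 159.2 [np.int64(-64), np.int64(101)]
b [484.9 296.9] [71.  18.9] -112.5 [np.int64(-56), np.int64(137)]
[([535.0, -236.0, 161.0], 0.63)] [269.55373906 200.3761433 ] (array([ 533.92869617, -248.71105505,  262.14764871]), array([[ 6.85330455e-02,  9.97647577e-01, -1.59209718e-03],
       [ 9.97510625e-01, -6.85500270e-02, -1.65361969e-02],
       [-1.66064351e-02, -4.54857922e-04, -9.99862000e-01]]))
[[ 249  111   43    5  200]
 [ 248  117   44   21  873]
 [ 253  159   34   20  612]
 [ 251  184   38   37 1332]] [[270.025      113.07      ]
 [269.70446735 127.39404353]
 [269.20588235 168.83660131]
 [269.47297297 201.9542042 ]]
[[253.0, 219.0], [257.0, 184.0]]
[[250.0, 184.0], [254.0, 157.0]]
[[289.0, 216.0], [284.0, 182.0]]
[[287.0, 181.0], [282.0, 155.0]]
```

```bash
python3 -m pendant '0.055 0.0017 0 0;0.055 0.0017 0 0;0.055 0.0017 0 0;0.055 0.0017 0 0;0.055 0.0017 0 0;0.055 0.0017 0 0;0.055 0.0017 0 0;0.055 0.0017 0 0;0.055 0.0017 0 0;0.055 0.0017 0 0' 0.8
python3 -m pendant '0 0 0.015 -0.15;0 0 0.015 -0.15;0 0 0 -0.135;0 0 0 0'
python3 - <<'E'
from h import *
c=cap('wrist','w12')
for o in marker(c,'r'):print(*o)
go(590,300,240,21);print(ctrl.sense()['ee_rot'])
E
```

```text
time_s: 36.2
eef_pos: [588.7, 300.2, 252.5]
ee_rot: [0.006, 0.731, 0.682, -0.007]
force: [0.6, -0.7, 0.3]
grip_width: 0.8
grip_force: 0.0
time_s: 36.7
eef_pos: [588.7, 297.9, 222.7]
ee_rot: [0.005, 0.567, 0.824, -0.008]
force: [0.7, -1.2, 0.0]
grip_width: 0.8
grip_force: 0.0
[582.5 377.5] [25.5  5.8] -159.1 [np.int64(-32), np.int64(32)]
[603. 328.] [25.3 74.3] 111.6 [np.int64(34), np.int64(168)]
[851.5 340.9] [ 10.  121.8] -81.4 [np.int64(142), -999]
[564.5 172.9] [22.8  8.4] -118.1 [np.int64(-25), np.int64(23)]
[595.6 156.1] [23.9 52.5] 151.6 [np.int64(8), np.int64(16)]
yang 20.8 shift [ 0.0013  0.0017 -0.017 ] turn(tool) -0.003 | rows 1 each [ 0.0013  0.0017 -0.017 ] -0.003
[ 0.00502679  0.56758349  0.82326371 -0.00778275]
```

```bash
python3 - <<'E'
from h import *
go(591,357.7,7,22)
E
```

```text
yang 20.8 shift [0.0588 0.0248 0.2149] turn(tool) -0.02 | rows 4 each [0.0147 0.0062 0.0537] -0.0051
```

```bash
python3 -m pendant '0.03 0.0124 0.04 -0.02;0.0288 0.0124 0.045 0;0 0 0.05 0;0 0 0.045 0;0 0 0.02 0;0 0 0 0' 0.8 60
python3 - <<'E'
from h import *
go(591,357.7,7,22)
E
```

```text
time_s: 37.5
eef_pos: [590.4, 357.9, 22.2]
ee_rot: [0.005, 0.559, 0.829, -0.008]
force: [0.2, 0.4, 0.3]
grip_width: 0.796
grip_force: 0.0
yang 22.1 shift [-0.0002  0.0006  0.0152] turn(tool) 0.001 | rows 1 each [-0.0002  0.0006  0.0152] 0.0011
```

```bash
python3 -m pendant '0 0 0.015 0;0 0 0 0'
python3 -m pendant '0 0 0 0;0 0 0 0;0 0 0 0;0 0 0 0;0 0 0 0' 0 60
python3 -m pendant '0 0 -0.05 0;0 0 -0.05 0;0 0 -0.05 0;0 0 -0.04 0;0 0 0 0;0 0 0 0'
cat >> h.py <<'E'
def segs(c,col):
    h=cv2.cvtColor(c['color'],cv2.COLOR_RGB2HSV).astype(int);H=h[...,0]
    k={'y':(H>20)&(H<36),'r':(H<7)|(H>173),'b':(H>105)&(H<126)}[col]&(h[...,1]>140)&(h[...,2]>35)
    a=k[:,245:295].mean(1)>.5;d=np.flatnonzero(np.diff(a.astype(int)))
    cc=np.flatnonzero(k[300:330].mean(0)>.5)
    return d,(cc.min(),cc.max()) if len(cc) else None
E
python3 - <<'E'
from h import *
c=cap('wrist','w13');print(segs(c,'r'))
c5={'color':cv2.imread('pics/w5.png')[:,:,::-1]};print('ref',segs(c5,'y'))
go(494.3,80.5,150,-1.4)
E
```

```text
time_s: 37.75
eef_pos: [590.5, 357.8, 7.5]
ee_rot: [0.005, 0.558, 0.83, -0.008]
force: [0.9, 0.3, -0.4]
grip_width: 0.801
grip_force: 0.0
time_s: 38.38
eef_pos: [591.0, 358.1, 8.6]
ee_rot: [0.006, 0.558, 0.83, -0.007]
force: [-0.7, -0.3, 5.4]
grip_width: 0.289
grip_force: 60.2
time_s: 39.12
eef_pos: [589.9, 361.1, 196.0]
ee_rot: [0.005, 0.558, 0.83, -0.008]
force: [-0.1, -0.2, -1.2]
grip_width: 0.29
grip_force: 59.6
(array([228, 268, 297, 404]), (np.int64(238), np.int64(505)))
ref (array([226, 267, 295, 403]), (np.int64(238), np.int64(300)))
yang 22.1 shift [-0.223  -0.1938  0.0513] turn(tool) 0.411 | rows 4 each [-0.0558 -0.0484  0.0128] 0.1027
```

```bash
python3 -m pendant '-0.037 -0.0323 0 0;-0.037 -0.0323 0.01 0;-0.037 -0.0323 0.01 0;-0.037 -0.0323 0.01 0;-0.037 -0.0323 0.01 0;-0.037 -0.0323 0.01 0;0 0 0 0.14;0 0 0 0.14;0 0 0 0.131;0 0 0 0'
python3 - <<'E'
from h import *
go(494.3,80.5,98,-1.4)
E
```

```text
time_s: 40.42
eef_pos: [494.0, 81.8, 151.7]
ee_rot: [0.006, 0.715, 0.699, -0.007]
force: [0.3, -0.5, -0.8]
grip_width: 0.291
grip_force: 59.6
yang -1.3 shift [-0.0003  0.0003  0.0537] turn(tool) 0.001 | rows 1 each [-0.0003  0.0003  0.0537] 0.001
```

```bash
python3 -m pendant '0 0 0.025 0;0 0 0.02 0;0 0 0.0085 0;0 0 0 0;0 0 0 0'
python3 -m pendant '0 0 0.002 0;0 0 0.0012 0;0 0 0 0;0 0 0 0'
python3 -m pendant '0 0 0 0;0 0 0 0;0 0 0 0;0 0 0 0;0 0 0 0;0 0 0 0;0 0 0 0;0 0 0 0' 0.4
python3 - <<'E'
from h import *
c=cap('wrist','w14');print(segs(c,'r'),'ref rows 327-406, cols 233-310')
go(494.4,61.5,108,-1.4)
E
```

```text
time_s: 41.05
eef_pos: [495.0, 80.8, 99.8]
ee_rot: [0.007, 0.715, 0.699, -0.006]
force: [-0.2, 1.0, -0.8]
grip_width: 0.289
grip_force: 59.7
time_s: 41.55
eef_pos: [494.7, 80.8, 96.1]
ee_rot: [0.007, 0.716, 0.698, -0.006]
force: [0.5, -0.8, 0.2]
grip_width: 0.286
grip_force: 59.7
time_s: 42.55
eef_pos: [494.6, 80.8, 96.0]
ee_rot: [0.007, 0.716, 0.698, -0.006]
force: [0.1, -0.5, 0.2]
grip_width: 0.4
grip_force: 0.0
(array([323, 402]), None) ref rows 327-406, cols 233-310
yang -1.4 shift [-0.0195  0.0002 -0.0116] turn(tool) -0.0 | rows 1 each [-0.0195  0.0002 -0.0116] -0.0001
```

```bash
python3 -m pendant '-0.01 0 -0.006 0;-0.0095 0 -0.0056 0;0 0 0 0'
python3 -m pendant '0 0 0 0;0 0 0 0;0 0 0 0;0 0 0 0' 0 30
python3 -m pendant '0 0 -0.03 0;0 0 -0.03 0;0 0 -0.03 0;0 0 0 0;0 0 0 0'
python3 - <<'E'
from h import *
c=cap('wrist','w15');print(segs(c,'r'));print('ref',segs({'color':cv2.imread('pics/w8.png')[:,:,::-1]},'y'))
go(577.7,-63.9,95.6,-3.9)
E
```

```text
time_s: 42.98
eef_pos: [494.5, 60.6, 108.6]
ee_rot: [0.007, 0.716, 0.698, -0.006]
force: [0.8, -1.1, 0.5]
grip_width: 0.399
grip_force: 0.0
time_s: 43.48
eef_pos: [494.3, 61.3, 108.1]
ee_rot: [0.007, 0.716, 0.698, -0.006]
force: [-1.4, -3.5, 4.5]
grip_width: 0.298
grip_force: 35.2
time_s: 44.1
eef_pos: [493.5, 63.4, 196.6]
ee_rot: [0.006, 0.716, 0.698, -0.007]
force: [0.6, -0.1, -0.9]
grip_width: 0.298
grip_force: 34.7
(array([259, 332, 340, 366]), (np.int64(233), np.int64(304)))
ref (array([259, 332, 340, 366]), (np.int64(233), np.int64(304)))
yang -1.4 shift [-0.1233  0.0875  0.103 ] turn(tool) 0.044 | rows 3 each [-0.0411  0.0292  0.0343] 0.0145
```

```bash
python3 -m pendant '-0.041 0.029 0 0.022;-0.041 0.029 0 0.022;-0.041 0.029 0 0;0 0 0.035 0;0 0 0.035 0;0 0 0.033 0;0 0 0 0;0 0 0 0'
python3 -m pendant '-0.015 0 0.003 0;-0.0125 0 0 0;0 0 0 0' - 25
python3 - <<'E'
from h import *
go(575.7,-93.3,95.6,-3.9)
E
```

```text
time_s: 45.15
eef_pos: [575.8, -65.7, 98.2]
ee_rot: [0.007, 0.731, 0.682, -0.006]
force: [-0.7, -0.9, -0.8]
grip_width: 0.297
grip_force: 34.5
time_s: 45.52
eef_pos: [573.6, -94.2, 95.3]
ee_rot: [0.007, 0.731, 0.682, -0.006]
force: [-0.3, 0.6, -2.0]
grip_width: 0.298
grip_force: 34.7
yang -4.0 shift [ 0.001   0.002  -0.0003] turn(tool) -0.002 | rows 1 each [ 0.001   0.002  -0.0003] -0.0019
```

```bash
python3 -m pendant '-0.0045 0 -0.0045 0;-0.0045 0 -0.004 0;-0.0045 0 -0.0037 0;-0.0045 0 -0.0037 0;-0.0045 0 -0.0035 0;-0.0042 0 -0.0026 0;0 0 0 0'
python3 -m pendant '-0.006 0 -0.003 0;-0.006 0 -0.003 0;-0.006 0 -0.0025 0;-0.006 0 -0.0025 0;-0.0066 0 -0.002 0;0 0 0 0'
python3 -m pendant '-0.006 0 -0.0015 0;-0.006 0 -0.0015 0;-0.006 0 -0.001 0;-0.006 0 -0.001 0;0 0 0 0'
python3 -m pendant '-0.004 0 0 0;-0.004 0 0 0;-0.004 0 0 0;0 0 0 0'
python3 -m pendant '-0.002 0 0 0;-0.002 0 0 0;0 0 0 0;0 0 0 0'
python3 - <<'E'
from h import *
c=cap('wrist','w16');p,R=tool();print(p,ctrl.sense()['force']);d,_=segs(c,'r');print(d)
print(fitmark(c,d[[-1,-2,-3]],p,R))
E
```

```text
time_s: 46.4
eef_pos: [571.7, -119.7, 117.6]
ee_rot: [0.007, 0.731, 0.682, -0.006]
force: [-0.3, 2.4, 0.3]
grip_width: 0.296
grip_force: 35.1
time_s: 47.15
eef_pos: [569.5, -150.5, 130.9]
ee_rot: [0.007, 0.731, 0.682, -0.006]
force: [0.6, 1.6, -0.4]
grip_width: 0.296
grip_force: 35.6
time_s: 47.78
eef_pos: [567.8, -174.2, 136.3]
ee_rot: [0.007, 0.731, 0.682, -0.006]
force: [0.5, 0.7, 0.1]
grip_width: 0.3
grip_force: 36.3
time_s: 48.28
eef_pos: [567.0, -185.8, 136.4]
ee_rot: [0.007, 0.731, 0.682, -0.006]
force: [0.5, 1.8, -0.1]
grip_width: 0.295
grip_force: 36.8
time_s: 48.78
eef_pos: [566.8, -189.5, 136.6]
ee_rot: [0.007, 0.731, 0.682, -0.006]
force: [-0.8, 3.0, 0.8]
grip_width: 0.298
grip_force: 36.9
[ 566.75477951 -189.48328337  136.55527849] [1.11527309 3.0337196  0.68315436]
[201 256 272 345]
(array([89.6, 12.6, -6.7]), array([ 0., -0., -0.]), array([ 567.2, -183.7,   18.5]))
```

```bash
python3 -m pendant '0.012 0 0 0;0.005 0 -0.02 0;0 0 -0.05 0;0 0 -0.05 0;0 0 -0.045 0;0 0 0 0' - 40
python3 - <<'E'
from h import *
go(483.8,-333,298,-3.9)
E
```

```text
time_s: 49.58
eef_pos: [568.7, -169.5, 304.8]
ee_rot: [0.01, 0.731, 0.683, -0.005]
force: [0.2, 0.2, -1.2]
grip_width: 0.3
grip_force: 39.7
yang -3.9 shift [-0.1687 -0.0736  0.0099] turn(tool) -0.0 | rows 3 each [-0.0562 -0.0245  0.0033] -0.0
```

```bash
python3 -m pendant '-0.042 -0.0184 0 0;-0.042 -0.0184 0 0;-0.042 -0.0184 0 0;-0.0427 -0.0184 0 0;0 0 0.03 0;0 0 0.035 0;0 0 0.03 0;0 0 0 0;0 0 0 0'
python3 - <<'E'
from h import *
c=cap('wrist','w17');p,R=tool();print(p,ctrl.sense()['force']);d,_=segs(c,'r');print(d)
f=fitmark(c,d[[-1,-2,-3]],p,R);print(f)
e=f[2]; go(p[0]+484.5-e[0],p[1]-328.1-e[1],p[2]-20,-3.9)
E
```

```text
time_s: 50.7
eef_pos: [483.2, -334.6, 210.1]
ee_rot: [0.008, 0.731, 0.682, -0.006]
force: [-0.1, 0.0, -0.3]
grip_width: 0.299
grip_force: 39.5
[ 483.33791905 -334.68671406  210.45552216] [ 0.71620474 -0.48019271 -0.32369952]
[202 256 272 345]
(array([89.6, 12.2, -6.8]), array([ 0.,  0., -0.]), array([ 483.7, -328.9,   92. ]))
yang -3.9 shift [0.0012 0.0007 0.02  ] turn(tool) -0.0 | rows 1 each [0.0012 0.0007 0.02  ] -0.0003
```

```bash
python3 -m pendant '0.002 0.0007 0.02 0;0 0 0.02 0;0.0005 0 0.012 0;0 0 0 0'
python3 -m pendant '0 0 0.01 0;0 0 0.01 0;0 0 0 0;0 0 0 0'; python3 -m pendant '0 0 0.007 0;0 0 0 0;0 0 0 0'
```

```text
time_s: 51.25
eef_pos: [483.8, -332.9, 157.2]
ee_rot: [0.007, 0.731, 0.682, -0.006]
force: [-0.5, -0.4, -0.6]
grip_width: 0.301
grip_force: 39.6
time_s: 51.75
eef_pos: [483.9, -333.4, 137.3]
ee_rot: [0.007, 0.731, 0.682, -0.006]
force: [-0.2, 0.6, -0.0]
grip_width: 0.302
grip_force: 39.6
time_s: 52.12
eef_pos: [483.9, -333.5, 130.1]
ee_rot: [0.007, 0.731, 0.682, -0.006]
force: [-0.1, 0.7, -1.4]
grip_width: 0.298
grip_force: 39.6
```

```bash
python3 -m pendant '0 0 0.003 0;0 0 0 0;0 0 0 0'; python3 -m pendant '0 0 0.0015 0;0 0 0 0;0 0 0 0';python3 -m pendant '0 0 0.0015 0;0 0 0 0;0 0 0 0'
```

```text
time_s: 52.5
eef_pos: [483.9, -333.5, 127.2]
ee_rot: [0.007, 0.731, 0.682, -0.006]
force: [0.2, -0.1, -0.3]
grip_width: 0.301
grip_force: 39.6
time_s: 52.88
eef_pos: [483.9, -333.5, 125.7]
ee_rot: [0.007, 0.731, 0.682, -0.006]
force: [1.4, 0.1, -1.2]
grip_width: 0.297
grip_force: 39.6
time_s: 53.25
eef_pos: [484.0, -333.8, 125.2]
ee_rot: [0.007, 0.731, 0.682, -0.006]
force: [-2.2, 1.2, 6.5]
grip_width: 0.296
grip_force: 40.6
```

```bash
python3 -m pendant '0 0 0.001 0;0 0 0 0;0 0 0 0;0 0 0 0;0 0 0 0' 0.5;  python3 -m pendant '0 0 -0.02 0;0 0 -0.04 0;0 0 -0.05 0;0 0 -0.05 0;0 0 0 0;0 0 0 0'
python3 - <<'E'
from h import *
c=cap('top')
for k in'rb':
    for o in marker(c,k):print(k,*o)
c=cap('wrist','w18')
for e in(-13,13):
  for g in (-13,13):print([proj(c,[484.5+e,-328.1+g,z]).round(0).tolist() for z in(160,66)])
h=cv2.cvtColor(c['color'],cv2.COLOR_RGB2HSV).astype(int);H=h[...,0]
for col in('r','y'):
  k=({'r':(H<7)|(H>173),'y':(H>20)&(H<36)}[col]&(h[...,1]>140)&(h[...,2]>35)).astype(np.uint8)
  n,l,st,ce=cv2.connectedComponentsWithStats(k);print(st[1:][st[1:,4]>150].tolist())
for e in(-13,13):
  for g in (-13,13):print([proj(c,[535.4+e,-243.4+g,z]).round(0).tolist() for z in(160,66)])
go(480,300,260,158)
E
```

```text
time_s: 53.88
eef_pos: [483.9, -333.6, 123.1]
ee_rot: [0.007, 0.731, 0.682, -0.006]
force: [-0.2, -0.1, 0.5]
grip_width: 0.497
grip_force: 0.0
time_s: 54.62
eef_pos: [483.5, -330.5, 282.2]
ee_rot: [0.006, 0.731, 0.682, -0.006]
force: [-0.1, -0.4, -0.3]
grip_width: 0.499
grip_force: 0.0
r [596.9 144.2] [17.8 46.8] 155.1 [np.int64(-17), np.int64(112)]
r [ 482.8 -382. ] [33.5 39.7] -1.0 [np.int64(121), np.int64(75)]
r [386.7 544. ] [18.7 47.4] 160.0 [np.int64(-25), np.int64(102)]
b [462.4 285.3] [70.9 19. ] -107.0 [np.int64(-37), np.int64(109)]
[[254.0, 215.0], [258.0, 183.0]]
[[252.0, 182.0], [256.0, 158.0]]
[[288.0, 213.0], [284.0, 181.0]]
[[287.0, 180.0], [282.0, 156.0]]
[[255, 159, 32, 19, 519], [251, 182, 37, 41, 1431]]
[[298, 19, 46, 23, 1020], [316, 55, 42, 41, 1561], [305, 60, 10, 35, 277]]
[[318.0, 94.0], [305.0, 91.0]]
[[317.0, 53.0], [304.0, 61.0]]
[[356.0, 91.0], [334.0, 89.0]]
[[357.0, 50.0], [333.0, 59.0]]
yang -3.9 shift [ 0.629  -0.0466  0.0114] turn(tool) 0.315 | rows 11 each [ 0.0572 -0.0042  0.001 ] 0.0287
```

```bash
python3 -m pendant '0.055 -0.007 0 0;0.055 -0.007 0 0;0.055 -0.007 0 0;0.055 -0.007 0 0;0.055 -0.007 0 0;0.055 -0.007 0 0;0.055 -0.007 0 0;0.055 -0.007 0 0;0.055 -0.007 0 0;0.055 -0.007 0 0' 0.8
python3 -m pendant '0.055 -0.007 0.015 0;0 0 0.015 -0.17;0 0 0 -0.17;0 0 0 -0.17;0 0 0 -0.17;0 0 0 -0.17;0 0 0 -0.17;0 0 0 -0.17;0 0 0 -0.17;0 0 0 -0.17' 
python3 -m pendant '0 0 0 -0.17;0 0 0 -0.17;0 0 0 -0.17;0 0 0 -0.17;0 0 0 -0.17;0 0 0 -0.17;0 0 0 -0.17;0 0 0 -0.17;0 0 0 0' 
python3 - <<'E'
from h import *
c=cap('wrist','w19')
for o in marker(c,'b'):print(*o)
go(460,280,240,163);print(tool()[0],ctrl.sense()['joints'].round(2))
E
```

```text
time_s: 55.98
eef_pos: [450.9, 224.5, 272.1]
ee_rot: [0.007, 0.731, 0.682, -0.007]
force: [0.5, -0.1, -0.4]
grip_width: 0.802
grip_force: 0.0
time_s: 57.22
eef_pos: [448.0, 277.4, 240.9]
ee_rot: [-0.0, 0.052, 0.999, -0.009]
force: [0.7, 0.4, -1.7]
grip_width: 0.799
grip_force: 0.0
time_s: 58.35
eef_pos: [448.1, 277.4, 241.1]
ee_rot: [-0.006, -0.585, 0.811, -0.007]
force: [0.0, 0.6, -0.0]
grip_width: 0.802
grip_force: 0.0
[459.7 271.7] [43.8 25. ] -108.4 [np.int64(-70), np.int64(-19)]
yang 161.5 shift [-0.0062 -0.0104  0.0012] turn(tool) -0.027 | rows 1 each [-0.0062 -0.0104  0.0012] -0.027
[448.16016064 277.41843274 241.27842531] [ 0.34  0.32  1.47 -0.02  1.37 -2.47]
```

```bash
sed -i "s/(V>70)/(V>30)/" h.py; python3 - <<'E'
from h import *
c=cap('wrist')
for o in marker(c,'b'):print(*o)
h=cv2.cvtColor(c['color'],cv2.COLOR_RGB2HSV).astype(int)
t=np.array([np.cos(np.radians(-108.4)),np.sin(np.radians(-108.4))])
for s in range(-70,110,6):
    q=proj(c,[*(np.array([459.7,271.7])+t*s),26]).round().astype(int);print(s,h[q[1],q[0]],end=' ')
E
```

```text
[461.7 279.4] [46.5 25.4] -106.4 [np.int64(-117), np.int64(-75)]
-70 [60 16 16] -64 [150  43  18] -58 [128  43  24] -52 [140  32  24] -46 [107 242 136] -40 [108 229 136] -34 [107 216 138] -28 [108 216 139] -22 [108 218 138] -16 [108 223 137] -10 [108 215 139] -4 [109 198 139] 2 [109 189 140] 8 [109 197 140] 14 [107 204 141] 20 [107 226 140] 26 [106 231 139] 32 [ 14  16 177] 38 [ 12  19 177] 44 [108 198 143] 50 [ 15 128 151] 56 [ 15 124 154] 62 [ 15 130 151] 68 [ 16 130 151] 74 [ 16 126 152] 80 [ 16 131 150] 86 [ 16 129 152] 92 [ 15 131 148] 98 [ 15 127 149] 104 [ 16 134 147]
```

```bash
sed -i "s/(H>108)/(H>98)/;s/(H>105)/(H>98)/" h.py; python3 - <<'E'
from h import *
c=cap('wrist')
for o in marker(c,'b'):print(*o)
E
```

```text
[447.  229.6] [ 7.4 25.3] -15.2 [np.int64(34), np.int64(15)]
[462.4 281.9] [74.5 25.4] -106.3 [np.int64(-10), np.int64(158)]
[214.2 481. ] [26.9  9.8] 17.1 [np.int64(11), np.int64(7)]
[777.7 348.6] [11.5 70.1] 99.3 [-999, np.int64(-189)]
```

```bash
python3 - <<'E'
from h import *
go(453.4,251.2,7.5,163.6)
E
```

```text
yang 161.5 shift [ 0.0192 -0.0119  0.2346] turn(tool) -0.037 | rows 4 each [ 0.0048 -0.003   0.0586] -0.0092
```

```bash
python3 -m pendant '0.01 -0.006 0.045 -0.037;0.009 -0.006 0.045 0;0 0 0.05 0;0 0 0.045 0;0 0 0.03 0;0 0 0 0' 0.8 60
python3 - <<'E'
from h import *
go(453.4,251.2,7.5,163.6)
E
```

```text
time_s: 59.25
eef_pos: [453.2, 251.5, 25.9]
ee_rot: [-0.007, -0.6, 0.8, -0.007]
force: [0.4, -0.4, 0.5]
grip_width: 0.798
grip_force: 0.0
yang 163.7 shift [-0.0001 -0.0003  0.0184] turn(tool) 0.001 | rows 1 each [-0.0001 -0.0003  0.0184] 0.0014
```

```bash
python3 -m pendant '0 0 0.018 0;0 0 0 0'
python3 -m pendant '0 0 0 0;0 0 0 0;0 0 0 0;0 0 0 0;0 0 0 0' 0 60
python3 -m pendant '0 0 -0.05 0;0 0 -0.05 0;0 0 -0.05 0;0 0 -0.04 0;0 0 0 0;0 0 0 0'
python3 - <<'E'
from h import *
c=cap('wrist','w20');print(segs(c,'b'),'ref 227 268 296 404')
go(494.3,80.5,180)
E
```

```text
time_s: 59.5
eef_pos: [454.4, 251.7, 10.1]
ee_rot: [-0.005, -0.6, 0.8, -0.007]
force: [-0.2, 0.1, 0.3]
grip_width: 0.798
grip_force: 0.0
time_s: 60.12
eef_pos: [454.9, 251.8, 10.5]
ee_rot: [-0.004, -0.6, 0.8, -0.008]
force: [-1.3, -1.0, 6.1]
grip_width: 0.29
grip_force: 59.7
time_s: 60.88
eef_pos: [453.7, 254.9, 198.7]
ee_rot: [-0.006, -0.6, 0.8, -0.007]
force: [-0.0, 0.1, -2.4]
grip_width: 0.284
grip_force: 59.4
(array([223, 259, 289, 403]), (np.int64(239), np.int64(298))) ref 227 268 296 404
yang 163.8 shift [ 0.1557 -0.0877  0.0215] turn(tool) 0 | rows 3 each [ 0.0519 -0.0292  0.0072] 0.0
```

```bash
python3 -m pendant '0.039 -0.022 0.005 0;0.039 -0.022 0.005 0;0.039 -0.022 0.005 0;0.039 -0.022 0.005 0;0 0 0 0.17;0 0 0 0.17;0 0 0 0.17;0 0 0 0.17;0 0 0 0.17;0 0 0 0.17' 
python3 -m pendant '0 0 0 0.17;0 0 0 0.17;0 0 0 0.17;0 0 0 0.17;0 0 0 0.17;0 0 0 0.17;0 0 0 0.17;0 0 0 0.17;0 0 0 0.17;0 0 0 0.17'
python3 -m pendant '0 0 0 0.16;0 0 0 0;0 0 0 0'
python3 - <<'E'
from h import *
go(494.3,77.5,100,-1.4)
E
```

```text
time_s: 62.18
eef_pos: [494.8, 88.0, 181.0]
ee_rot: [-0.003, -0.125, 0.992, -0.013]
force: [0.2, -0.5, -0.7]
grip_width: 0.287
grip_force: 59.4
time_s: 63.42
eef_pos: [494.8, 88.1, 181.0]
ee_rot: [0.008, 0.663, 0.749, -0.011]
force: [1.0, 0.3, -0.5]
grip_width: 0.289
grip_force: 59.4
time_s: 63.8
eef_pos: [495.1, 88.1, 181.8]
ee_rot: [0.01, 0.717, 0.697, -0.01]
force: [0.4, 0.6, -1.4]
grip_width: 0.285
grip_force: 59.4
yang -1.7 shift [-0.0083 -0.0005  0.082 ] turn(tool) -0.005 | rows 2 each [-0.0042 -0.0003  0.041 ] -0.0024
```

```bash
python3 -m pendant '-0.0083 -0.0005 0.01 -0.005;0 0 0.025 0;0 0 0.025 0;0 0 0.02 0;0 0 0 0;0 0 0 0'
python3 - <<'E'
from h import *
go(494.3,77.5,97.3,-1.4)
E
```

```text
time_s: 64.55
eef_pos: [494.9, 77.4, 103.1]
ee_rot: [0.01, 0.717, 0.697, -0.009]
force: [-0.1, 1.0, -0.6]
grip_width: 0.286
grip_force: 59.4
yang -1.5 shift [ 0.0003 -0.0006  0.0058] turn(tool) -0.003 | rows 1 each [ 0.0003 -0.0006  0.0058] -0.0025
```

```bash
python3 -m pendant '0 0 0.003 0;0 0 0.002 0;0 0 0.001 0;0 0 0 0;0 0 0 0'
python3 -m pendant '0 0 0 0;0 0 0 0;0 0 0 0;0 0 0 0;0 0 0 0;0 0 0 0;0 0 0 0;0 0 0 0' 0.4
python3 - <<'E'
from h import *
c=cap('wrist','w21');print(segs(c,'b'),'ref 323 402')
r2=.5**.5
for s,n in((150,26),(150,0)):print([proj(c,[494.5+e,-25.5+(s-n)*r2,22+(s+n)*r2]).round(0).tolist() for e in(13,-13)])
go(494.4,61.0,108,-1.4)
E
```

```text
time_s: 65.18
eef_pos: [494.7, 77.4, 96.7]
ee_rot: [0.01, 0.717, 0.697, -0.009]
force: [0.0, -0.6, -0.4]
grip_width: 0.289
grip_force: 59.4
time_s: 66.18
eef_pos: [494.7, 77.4, 96.6]
ee_rot: [0.01, 0.717, 0.697, -0.009]
force: [0.2, -0.6, -0.1]
grip_width: 0.399
grip_force: 0.0
(array([313, 391, 396, 404]), (np.int64(238), np.int64(303))) ref 323 402
[[310.0, 405.0], [230.0, 406.0]]
[[305.0, 322.0], [232.0, 324.0]]
yang -1.6 shift [-0.0167  0.0002 -0.0109] turn(tool) -0.003 | rows 1 each [-0.0167  0.0002 -0.0109] -0.0029
```

```bash
python3 -m pendant '-0.009 0 -0.006 -0.003;-0.008 0 -0.0049 0;0 0 0 0'
python3 -m pendant '0 0 0 0;0 0 0 0;0 0 0 0;0 0 0 0' 0 30
python3 -m pendant '0 0 -0.03 0;0 0 -0.03 0;0 0 -0.03 0;0 0 0 0;0 0 0 0'
python3 - <<'E'
from h import *
c=cap('wrist','w22');print(segs(c,'b'),'ref 259 332 340 366')
go(577.7,-63.9,95.6,-3.9)
E
```

```text
time_s: 66.6
eef_pos: [494.5, 60.0, 108.6]
ee_rot: [0.01, 0.716, 0.698, -0.009]
force: [0.2, 0.8, -1.0]
grip_width: 0.399
grip_force: 0.0
time_s: 67.1
eef_pos: [494.3, 60.6, 108.1]
ee_rot: [0.01, 0.716, 0.698, -0.01]
force: [-1.3, -2.9, 4.0]
grip_width: 0.296
grip_force: 35.3
time_s: 67.72
eef_pos: [493.6, 63.5, 196.6]
ee_rot: [0.009, 0.716, 0.698, -0.01]
force: [1.1, 0.2, -1.4]
grip_width: 0.296
grip_force: 34.8
(array([257, 329, 338, 365]), (np.int64(233), np.int64(304))) ref 259 332 340 366
yang -1.4 shift [-0.1225  0.0874  0.1041] turn(tool) 0.044 | rows 3 each [-0.0408  0.0291  0.0347] 0.0146
```

```bash
python3 -m pendant '-0.041 0.029 0 0.022;-0.041 0.029 0 0.022;-0.041 0.029 0 0;0 0 0.035 0;0 0 0.035 0;0 0 0.033 0;0 0 0 0;0 0 0 0'
python3 -m pendant '-0.015 0 0.003 0;-0.012 0 0 0;0 0 0 0' - 25
python3 -m pendant '-0.0045 0 -0.0045 0;-0.0045 0 -0.004 0;-0.0045 0 -0.0037 0;-0.0045 0 -0.0037 0;-0.0045 0 -0.0035 0;-0.0042 0 -0.0026 0;0 0 0 0'
python3 -m pendant '-0.006 0 -0.003 0;-0.006 0 -0.003 0;-0.006 0 -0.0025 0;-0.006 0 -0.0025 0;-0.0066 0 -0.002 0;0 0 0 0'
python3 -m pendant '-0.006 0 -0.0015 0;-0.006 0 -0.0015 0;-0.006 0 -0.001 0;-0.006 0 -0.001 0;0 0 0 0'
python3 -m pendant '-0.004 0 0 0;-0.004 0 0 0;-0.003 0 0 0;0 0 0 0'
python3 - <<'E'
from h import *
c=cap('wrist','w23');p,R=tool();print(p,ctrl.sense()['force']);d,_=segs(c,'b');print(d)
print(fitmark(c,d[[-1,-2,-3]],p,R))
E
```

```text
time_s: 68.78
eef_pos: [575.9, -66.5, 99.4]
ee_rot: [0.011, 0.731, 0.682, -0.009]
force: [1.2, 0.9, -0.8]
grip_width: 0.299
grip_force: 34.6
time_s: 69.15
eef_pos: [573.8, -94.3, 96.8]
ee_rot: [0.01, 0.731, 0.682, -0.009]
force: [1.7, 2.4, -1.2]
grip_width: 0.296
grip_force: 34.8
time_s: 70.03
eef_pos: [571.8, -119.9, 119.3]
ee_rot: [0.011, 0.731, 0.682, -0.009]
force: [-0.6, 1.8, 1.4]
grip_width: 0.297
grip_force: 35.4
time_s: 70.78
eef_pos: [569.6, -150.5, 132.9]
ee_rot: [0.011, 0.731, 0.682, -0.01]
force: [-0.5, 1.7, 0.3]
grip_width: 0.298
grip_force: 36.1
time_s: 71.4
eef_pos: [567.9, -174.1, 138.5]
ee_rot: [0.01, 0.731, 0.682, -0.009]
force: [0.4, 1.9, 0.1]
grip_width: 0.298
grip_force: 36.9
time_s: 71.9
eef_pos: [567.2, -184.7, 138.8]
ee_rot: [0.01, 0.731, 0.682, -0.009]
force: [-0.2, 1.3, 0.7]
grip_width: 0.301
grip_force: 37.4
[ 567.21780788 -184.65240693  138.7216264 ] [-0.04089102  1.8315119   0.2103913 ]
[205 254 269 343]
(array([87.6, 13. , -7.8]), array([0., 0., 0.]), array([ 567.4, -182.6,   20.9]))
```

```bash
python3 -m pendant '-0.0025 0 0 0;-0.0025 0 0 0;0 0 0 0;0 0 0 0'
python3 - <<'E'
from h import *
c=cap('wrist','w24');p,R=tool();print(p,ctrl.sense()['force']);d,_=segs(c,'b');print(d)
print(fitmark(c,d[[-1,-2,-3]],p,R))
E
```

```text
time_s: 72.45
eef_pos: [566.9, -189.6, 138.9]
ee_rot: [0.01, 0.731, 0.682, -0.009]
force: [0.5, 2.1, 1.1]
grip_width: 0.296
grip_force: 37.7
[ 566.86164164 -189.52491834  138.8580708 ] [0.19127151 2.25110177 0.94559317]
[200 254 270 343]
(array([89.3, 12.5, -7.7]), array([0., 0., 0.]), array([ 567.3, -183.4,   20.6]))
```

```bash
python3 -m pendant '0.012 0 0 0;0.005 0 -0.02 0;0 0 -0.05 0;0 0 -0.05 0;0 0 -0.045 0;0 0 0 0' - 40
python3 - <<'E'
from h import *
go(573.9,-339,298,-3.9)
E
```

```text
time_s: 73.25
eef_pos: [568.8, -167.8, 306.9]
ee_rot: [0.014, 0.731, 0.683, -0.008]
force: [-0.5, 0.4, -0.9]
grip_width: 0.303
grip_force: 39.6
yang -3.9 shift [-0.1701  0.0166  0.0143] turn(tool) 0.0 | rows 3 each [-0.0567  0.0055  0.0048] 0.0001
```

```bash
python3 -m pendant '-0.0425 0.0042 0 0;-0.0425 0.0042 0 0;-0.0425 0.0042 0 0;-0.0415 0.004 0 0;0 0 0.03 0;0 0 0.035 0;0 0 0.03 0;0 0 0 0;0 0 0 0'
python3 - <<'E'
from h import *
c=cap('wrist','w25');p,R=tool();print(p,ctrl.sense()['force']);d,_=segs(c,'b');print(d)
f=fitmark(c,d[[-1,-2,-3]],p,R);print(f)
e=f[2]; go(p[0]+574.3-e[0],p[1]-334.3-e[1],p[2]-20,-3.9)
E
```

```text
time_s: 74.38
eef_pos: [573.4, -340.2, 214.1]
ee_rot: [0.011, 0.731, 0.683, -0.009]
force: [0.2, 0.7, -0.5]
grip_width: 0.304
grip_force: 39.5
[ 573.47003036 -340.33458234  214.56509099] [ 0.48156673 -0.08854179 -0.65135774]
[200 254 270 343]
(array([89.3, 12. , -7.9]), array([ 0., -0., -0.]), array([ 573.9, -334.2,   95.9]))
yang -3.9 shift [0.0005 0.0003 0.02  ] turn(tool) -0.0 | rows 1 each [0.0005 0.0003 0.02  ] -0.0001
```

```bash
python3 -m pendant '0.0005 0.0004 0.02 0;0.0005 0 0.02 0;0.0005 0 0.014 0;0 0 0 0'
python3 -m pendant '0.0003 0 0.01 0;0.0003 0 0.01 0;0 0 0 0;0 0 0 0'; python3 -m pendant '0 0 0.006 0;0 0 0 0;0 0 0 0'
```

```text
time_s: 74.92
eef_pos: [573.5, -340.1, 158.8]
ee_rot: [0.01, 0.731, 0.682, -0.009]
force: [-0.3, 1.2, -0.5]
grip_width: 0.301
grip_force: 39.6
time_s: 75.42
eef_pos: [573.7, -340.3, 139.4]
ee_rot: [0.01, 0.731, 0.682, -0.009]
force: [-0.1, 0.3, -1.2]
grip_width: 0.299
grip_force: 39.6
time_s: 75.8
eef_pos: [573.6, -340.4, 133.1]
ee_rot: [0.01, 0.731, 0.682, -0.009]
force: [-0.3, -0.1, -0.5]
grip_width: 0.29
grip_force: 39.6
```

```bash
python3 -m pendant '0 0 0.003 0;0 0 0 0;0 0 0 0'; python3 -m pendant '0 0 0.0015 0;0 0 0 0;0 0 0 0'
```

```text
time_s: 76.18
eef_pos: [573.6, -340.4, 130.1]
ee_rot: [0.01, 0.731, 0.682, -0.009]
force: [0.3, 0.8, -0.1]
grip_width: 0.3
grip_force: 39.6
time_s: 76.55
eef_pos: [573.6, -340.5, 128.6]
ee_rot: [0.01, 0.731, 0.682, -0.009]
force: [0.4, -0.1, 0.3]
grip_width: 0.303
grip_force: 39.6
```

```bash
python3 -m pendant '0 0 0.0015 0;0 0 0 0;0 0 0 0'; python3 -m pendant '0 0 0.0012 0;0 0 0 0;0 0 0 0'
```

```text
time_s: 76.92
eef_pos: [573.6, -340.5, 127.0]
ee_rot: [0.01, 0.731, 0.682, -0.009]
force: [0.3, -0.2, 0.0]
grip_width: 0.297
grip_force: 39.6
time_s: 77.3
eef_pos: [573.6, -340.5, 125.9]
ee_rot: [0.01, 0.731, 0.682, -0.009]
force: [-0.1, 0.4, -0.8]
grip_width: 0.297
grip_force: 39.6
```

```bash
python3 -m pendant '0 0 0.0012 0;0 0 0 0;0 0 0 0'; python3 -m pendant '0 0 0.001 0;0 0 0 0;0 0 0 0'
```

```text
time_s: 77.68
eef_pos: [573.7, -340.6, 124.8]
ee_rot: [0.01, 0.731, 0.682, -0.009]
force: [0.5, 0.1, 0.3]
grip_width: 0.3
grip_force: 39.7
time_s: 78.05
eef_pos: [573.8, -340.8, 124.7]
ee_rot: [0.011, 0.731, 0.682, -0.009]
force: [-1.7, 1.0, 5.3]
grip_width: 0.302
grip_force: 40.5
```

Bottomed out. Press slightly, release, retreat and check all three.

```bash
python3 -m pendant '0 0 0.001 0;0 0 0 0;0 0 0 0'; python3 -m pendant '0 0 0 0;0 0 0 0;0 0 0 0' 0.5;  python3 -m pendant '0 0 -0.02 0;0 0 -0.04 0;0 0 -0.05 0;0 0 -0.05 0;0 0 0 0;0 0 0 0'
python3 -m pendant '0.05 -0.03 0 0;0.05 -0.03 0 0;0.05 -0.03 0 0;0 -0.03 0 0;0 0 0 0;0 0 0 0'
python3 - <<'E'
from h import *
s=cap('scene','s30');t=cap('top','t30');w=cap('wrist','w30');print(tool()[0])
cv2.imwrite('pics/fin.png',np.vstack([np.hstack([cv2.resize(s['color'][100:190,180:300],(400,300),interpolation=2),cv2.resize(t['color'][170:275,340:480],(400,300),interpolation=2)]),np.hstack([cv2.resize(w['color'],(400,300)),cv2.resize(s['color'],(400,300))])])[:,:,::-1])
E
```

```text
time_s: 78.42
eef_pos: [573.8, -341.0, 124.7]
ee_rot: [0.011, 0.731, 0.682, -0.009]
force: [-2.3, 0.9, 11.7]
grip_width: 0.3
grip_force: 41.2
time_s: 78.8
eef_pos: [573.5, -340.5, 122.3]
ee_rot: [0.01, 0.731, 0.682, -0.009]
force: [-0.5, 1.0, 0.1]
grip_width: 0.503
grip_force: 0.0
time_s: 79.55
eef_pos: [573.4, -336.1, 281.4]
ee_rot: [0.009, 0.731, 0.682, -0.009]
force: [1.0, -0.1, -0.2]
grip_width: 0.503
grip_force: 0.0
time_s: 80.3
eef_pos: [464.3, -178.6, 277.4]
ee_rot: [0.01, 0.731, 0.682, -0.009]
force: [-0.2, -0.2, 0.8]
grip_width: 0.497
grip_force: 0.0
[ 464.4413639  -178.69406436  277.55129961]
```

View pics/fin.png

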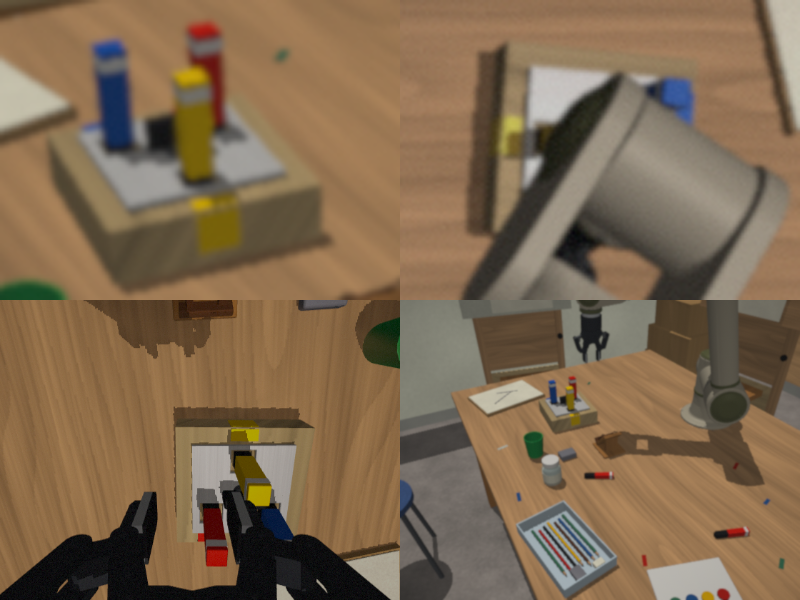

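The picture shows all three markers upright in their own sockets: blue at (113,95), red at (205,75) and yellow at (193,125) in the upper left crop. The shutter is square on the block, the bystanders are untouched and the gripper is clear.

```bash
python3 -c "
from rig import ctrl
print(ctrl.finish_job())"
```

```text
the job is handed in; nothing more can be done
None
```

The job is handed in at about 80 s: the shutter is open, and the yellow, red and blue markers, in that order, each went over the slanted rest and are plugged upright and home in their own sockets; the jar, cup and eraser were not touched.

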